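# Turn the upside-down pin box over with its lid pinched shut, then open it

### The job

The blue pin box was put on its sloping rest upside down, with its loose yellow lid underneath. Pinch lid and box together, turn the box over without letting it come open or a pin drop out, and lay it back, right way up, on the same rest against its ledge. Then lift the lid off and leave it lying flat on the cork mat, with all three pins still in the box; leave the oil can and the brass tap alone.

Things in the scene. Friction and masses are not known exactly. Their poses are not given: they have to be found in the camera images.
- rest: Fixed grey steel rest. Origin under the middle of its 135 x 90 mm foot plate, z up. Its face slopes DOWN towards the rest's +x at 50 degrees: down the slope is (0.643, 0, -0.766) in its frame, the face looks along (0.766, 0, 0.643). The face is 78 mm wide, 61 mm long up the slope, 4 mm thick, open past its upper end; a ledge 22 mm high stands square to it at the lower end.
- rest_seat (a point): Middle of the corner line where the rest's sloping face meets its ledge (at x = +50 mm, z = 37 mm in the rest's frame; same axes as the rest). The lower end of the box lies against the ledge here.
- box_bottom: Blue steel box, 120 (x) x 52 (y) x 42 mm (z), walls and floor 3 mm, 0.16 kg. Origin under the middle of its floor, +z out of its mouth. It starts upside down on the slope, lid under it, +x down the slope, the lid's lower end on the ledge; its upper 65 mm stick out past the rest's face, so both broad faces of the shut box can be pinched there, fingers pointing down the slope.
- box_centre (a point): Centre of the closed box (lid on), 22.5 mm from the underside of the box's floor, axes as box_bottom. The closed box is 45 mm thick from lid face to floor face, 120 mm long (130 mm over the lid), 52 mm wide (62 mm over the lid).
- box_mouth (a point): Centre of the mouth of the blue box, in the plane of its rim (z = 42 mm in box_bottom); axes as box_bottom.
- lid: Yellow loose lid, 130 (x) x 62 (y) mm over its skirt, plate 3 mm, skirt 12 mm deep outside the box's walls with 2.5 mm play; only gravity or a pinch holds it on. About 0.09 kg. Origin at the middle of the plate's inner face, +z outwards, away from the box; the skirt reaches from z = 0 to -12 mm.
- lid_inside (a point): The lid's origin: middle of the inner face of its plate; it meets box_mouth when the box is shut.
- lid_centre (a point): Middle of the lid, half-way between the outside of its plate and the edge of its skirt (z = -4.5 mm in the lid); axes as the lid.
- pin0_centre (a point): Centre of a loose steel hinge pin, 55 mm long, 12 mm thick, 0.04 kg, inside the box (at the start it lies in the lid; when the box is turned over it falls to the box's floor).
- pin1_centre (a point): Centre of the second pin, the same.
- pin2_centre (a point): Centre of the third pin, the same.
- mat_top (a point): Middle of the top of a square cork mat, 160 x 160 x 3 mm, fixed to the bench; top 3 mm above the bench, z up. The lid goes here.
- oil_can_centre (a point): Red oil can with a thin spout, loose bystander, 64 mm across, 140 mm high; half-way up.
- brass_tap_centre (a point): Small brass tap with a red handle, loose bystander, 24 x 51 x 35 mm; its centre.

How it is judged:
On the way:
1. the box, shut, with the three pins in it, has been turned and lies right way up on its rest, let go (angle between box_centre's own z axis and vertical between 0.72 and 1.03 rad and angle between the y axis of box_bottom and the y axis of rest, either way round below 0.2 rad and x of box_centre in the frame of rest between 0.01 and 0.046 m and y of box_centre in the frame of rest between -0.02 and 0.02 m and z of box_centre in the frame of rest between 0.084 and 0.116 m and x of pin0_centre in the frame of box_bottom between -0.06 and 0.06 m and y of pin0_centre in the frame of box_bottom between -0.026 and 0.026 m and z of pin0_centre in the frame of box_bottom between 0 and 0.04 m and x of pin1_centre in the frame of box_bottom between -0.06 and 0.06 m and y of pin1_centre in the frame of box_bottom between -0.026 and 0.026 m and z of pin1_centre in the frame of box_bottom between 0 and 0.04 m and x of pin2_centre in the frame of box_bottom between -0.06 and 0.06 m and y of pin2_centre in the frame of box_bottom between -0.026 and 0.026 m and z of pin2_centre in the frame of box_bottom between 0 and 0.04 m and distance between lid_inside and box_mouth below 0.012 m and z of lid_inside in the frame of box_bottom above 0.036 m and contact force between the fingers and box_bottom below 0.1 N and contact force between the fingers and lid below 0.1 N and linear speed of box_bottom below 0.02 m/s), for 0.2 s.
At the end, for the whole second after the job is handed in: The blue box rests mouth up on the slope against the ledge (within 15 mm of its place, 20 mm sideways, 0.15 rad), the three pins in it; the lid lies flat (within 0.15 rad, either face up) on the cork mat, centre within 70 mm of the mat's; both at rest and let go (angle between box_centre's own z axis and vertical between 0.72 and 1.03 rad and angle between the y axis of box_bottom and the y axis of rest, either way round below 0.2 rad and x of box_centre in the frame of rest between 0.01 and 0.046 m and y of box_centre in the frame of rest between -0.02 and 0.02 m and z of box_centre in the frame of rest between 0.084 and 0.116 m and x of pin0_centre in the frame of box_bottom between -0.06 and 0.06 m and y of pin0_centre in the frame of box_bottom between -0.026 and 0.026 m and z of pin0_centre in the frame of box_bottom between 0 and 0.04 m and x of pin1_centre in the frame of box_bottom between -0.06 and 0.06 m and y of pin1_centre in the frame of box_bottom between -0.026 and 0.026 m and z of pin1_centre in the frame of box_bottom between 0 and 0.04 m and x of pin2_centre in the frame of box_bottom between -0.06 and 0.06 m and y of pin2_centre in the frame of box_bottom between -0.026 and 0.026 m and z of pin2_centre in the frame of box_bottom between 0 and 0.04 m and linear speed of each of box_bottom, lid below 0.02 m/s and contact force between the fingers and box_bottom below 0.1 N and contact force between the fingers and lid below 0.1 N and horizontal distance between lid_centre and mat_top below 0.07 m and height (world z) of lid_centre below 0.025 m and (angle between lid_centre's own z axis and vertical below 0.15 rad or angle between lid_centre's own z axis and vertical above 2.99 rad)); the robot touches nothing.
It fails at once if the box comes open (lid more than 15 mm from its place) before it is right way up (distance between lid_inside and box_mouth above 0.015 m and angle between box_centre's own z axis and vertical above 1.2 rad).
It fails at once if a pin drops to the bench (height (world z) of any of pin0_centre, pin1_centre, pin2_centre below 0.03 m).
It fails at once if the oil can or the brass tap is moved more than 30 mm (distance of any of oil_can_centre, brass_tap_centre from where it was at the start of the episode above 0.03 m).
It also fails if it takes over 72 s, if anything falls off the work surface, if the arm or the gripper's body presses on something with over 40 N, if the wrist force passes 120 N, or if a joint passes its speed limit or range.

### The arm

A 7-joint arm with a two-finger parallel gripper is mounted at the origin on the work surface; the furniture and walls round the work are solid. World frame = base frame: x ahead of the robot, y to its left, z up, the work surface at z = 0. Lengths are in m, angles in rad, forces in N, time in s.
With the tool pointing down it reaches from about 0.425 to 0.925 m from the base axis. Payload 6.8 kg.
Tool frame: the origin (TCP) lies where the fingers leave the gripper's body, on its centre line; the fingertips stand 80 mm ahead of it and the grasp point (between the pads) lies manip.hold_point_z ahead of it (manip.hold_point_z is the distance from the TCP to the grasp point, in m); z points along the fingers, x is the direction in which the jaws open and shut, and the axes are right-handed (so a half turn about z gives the same grasp; the last joint's range is limited). The gripper opens to 88 mm and grips with 3 to 60 N. Pads are 20 mm wide; open, the fingers measure 115 mm over their backs; the gripper's body (75 mm by 178 mm) begins 61 mm behind the grasp point.
Start: joints at [-1.362, 0.477, 0.022, 1.555, -0.011, 1.109, -0.083], TCP at [0.21, 0.641, 0.303] pointing down, gripper open.
Joint ranges: [-2.96, 2.96], [-0.34, 2.1], [-1.41, 1.46], [0.24, 2.44], [-1.37, 4.51], [0.17, 1.92], [-2.96, 2.96]. Speed limits (rad/s): [2.39, 2.39, 3.14, 3.14, 3.14, 3.14, 3.14].

### API

Orientations are given as a rotation vector (axis times angle).
In Python, from cell import get_obs, capture, camera_params, manip gives the robot as it stands. The module is installed in compiled form; this text tells all that it offers.
- The arm moves only by the shell command python3 -m jog 'ROWS'. ROWS is JSON, a list of rows, each an object of numbers: "ax", "ay", "az": the turn, a rotation vector about the tool's x, y, z in rad; "dx", "dy", "dz": the shift along the tool's x, y, z in mm; "jaw": the opening, from 0 (shut) to 1 (fully open). In form: [{"ax": .., "ay": .., "az": .., "dx": .., "dy": .., "dz": .., "jaw": ..}, ...]. A call has 1 to 10 rows; each row is the pose to reach, as a shift and turn from the pose commanded when the call began, along the tool's axes at that moment; what a row does not reach only later rows make up. A row lasts 1/12 s, in which the tool goes at most 41.7 mm and 7.16 degrees, less where a joint would pass 70% of its speed; a pose out of reach is approached as far as the arm can. A call with a gripper value outside its range is refused whole. The fingers move at their own pace and stop on an object; the grip force is fixed at half the most. Time passes only in rows, so rows that repeat a pose let the fingers close. It gives the time, the measured TCP pose, the force and the opening at its end, in the units of the state.
- get_obs(): the state, without advancing time (a new reading comes with each control period).
- capture(name): name is "side" or "top" or "wrist"; returns the picture (400x640x3 uint8, red, green, blue); there is no depth.
- camera_params(name): a dict with "camera_matrix" (3x3 intrinsics, pixels), "k1" (the pictures are not rectified: a ray, as slopes to the right and down, at radius r is drawn at 1 + k1 r^2 times it, then the intrinsics apply), "view" (4x4, takes a point from world to camera coordinates); the wrist camera has in their place "mount" (4x4, takes a point from camera to tool coordinates, whose origin is the TCP and whose axes are the tool frame's). Camera axes: x right, y down, z forward; pixel columns grow to the right and rows downward; lengths in m; the calibration is good to about 2 mm. A picture is of the moment at which its call begins: read the wrist's pose just before it. camera_params takes no time and is no camera call.
- manip.finish_job(): hands the job in, once; it reports no verdict.
The state is a dict: "t": time; "joint_pos": joint angles; "joint_velocities": joint speeds; "tau": joint torques, N m; "ee_pos": TCP position; "ee_rot": TCP orientation; "force": force on the tool from outside, world axes, zero at the start; "ft_torque": the same for the moment, N m; "width": opening from 0.0 (shut) to 1.0 (fully open).
Only numpy, scipy, OpenCV 4.12 (cv2) and the standard library are available. Lean on these libraries where they do the work, as an engineer would, in place of code of your own. Each camera call takes 0.05 s, during which the arm holds its last target.

## Working session

There is one attempt and no reset: what is moved stays moved. The work goes in short steps, Python scripts to look and compute and a shell command to move; the robot and the scene stay as the last step left them, time stands still between calls to the robot, and variables do not carry over. Pictures are saved under pics/ and viewed, and the job is handed in when it is done.

```bash
ls; mkdir -p pics; python3 - <<'E'
from cell import get_obs,capture,camera_params,manip
import cv2,numpy as np
np.set_printoptions(precision=4,suppress=True)
o=get_obs()
for k,v in o.items(): print(k,v)
print(manip.hold_point_z)
for n in ['side','top','wrist']:
    p=camera_params(n); print(n,p)
    cv2.imwrite(f'pics/{n}0.png',capture(n)[:,:,::-1])
E
```

```text
pics
t 0.0
joint_pos [-1.3621  0.4778  0.0224  1.5564 -0.0115  1.1093 -0.0831]
joint_velocities [-0.0004  0.0005  0.0005 -0.0013 -0.0009 -0.0025 -0.0007]
tau [ -0.0016 -58.2853   1.5334 -27.2598  -0.0546   0.017    0.0002]
ee_pos [0.2101 0.641  0.3017]
ee_rot [ 2.543   1.8426 -0.0022]
force [ 0.5696 -0.3671 -0.1507]
ft_torque [-0.0099  0.0153 -0.0155]
width 0.9996126821691503
0.0613
side {'camera_matrix': array([[423.3605,   0.    , 324.5606],
       [  0.    , 423.3605, 199.7478],
       [  0.    ,   0.    ,   1.    ]]), 'k1': -0.102225115621453, 'view': array([[-0.9964,  0.0827,  0.02  ,  0.4212],
       [ 0.0382,  0.6451, -0.7632, -0.0843],
       [-0.0761, -0.7596, -0.6459,  1.1112],
       [ 0.    ,  0.    ,  0.    ,  1.    ]])}
top {'camera_matrix': array([[511.6697,   0.    , 325.0974],
       [  0.    , 511.6697, 190.7867],
       [  0.    ,   0.    ,   1.    ]]), 'k1': -0.1221580400107717, 'view': array([[ 0.0202, -0.9997,  0.0154,  0.1739],
       [-0.984 , -0.0226, -0.1765,  0.4707],
       [ 0.1767, -0.0116, -0.9842,  0.9033],
       [ 0.    ,  0.    ,  0.    ,  1.    ]])}
wrist {'camera_matrix': array([[356.7887,   0.    , 323.0286],
       [  0.    , 356.7887, 204.1479],
       [  0.    ,   0.    ,   1.    ]]), 'k1': 0.01848888915238779, 'mount': array([[ 1.    , -0.0001, -0.0008, -0.0002],
       [ 0.0003,  0.9654,  0.2607, -0.0707],
       [ 0.0008, -0.2607,  0.9654, -0.0813],
       [ 0.    ,  0.    ,  0.    ,  1.    ]])}
```

View pics/side0.png

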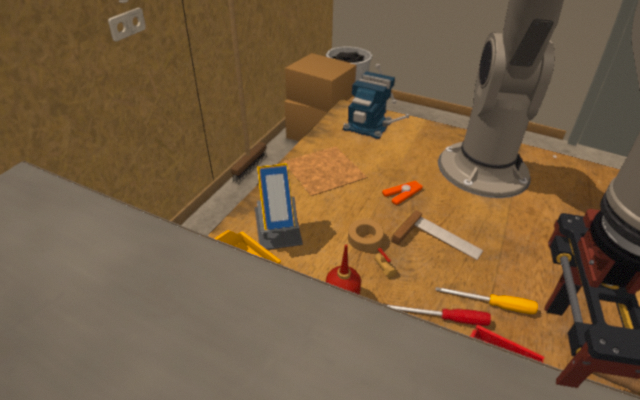

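View pics/top0.png

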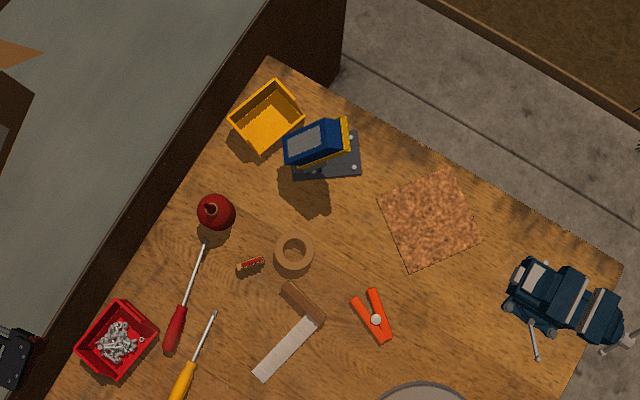

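View pics/wrist0.png

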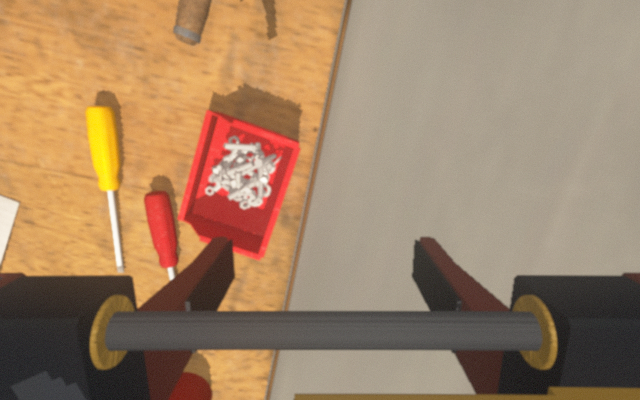

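```bash
python3 - <<'E'
import cv2
a=cv2.imread('pics/top0.png')[70:220,220:380]; cv2.imwrite('pics/topz.png',cv2.resize(a,(800,750)[:2],interpolation=cv2.INTER_CUBIC)[:600] if 0 else cv2.resize(a,(640,600),interpolation=cv2.INTER_CUBIC))
a=cv2.imread('pics/side0.png')[140:270,220:380]; cv2.imwrite('pics/sidez.png',cv2.resize(a,(720,585),interpolation=cv2.INTER_CUBIC))
E
```

```text
(no output)
```

View pics/topz.png

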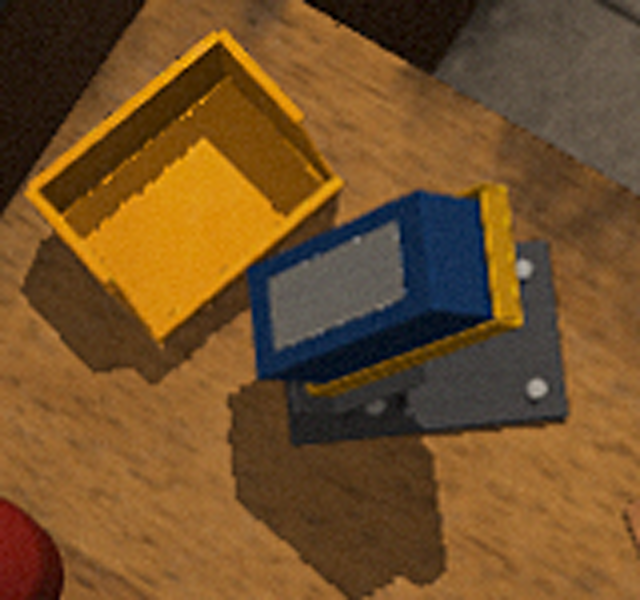

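View pics/sidez.png

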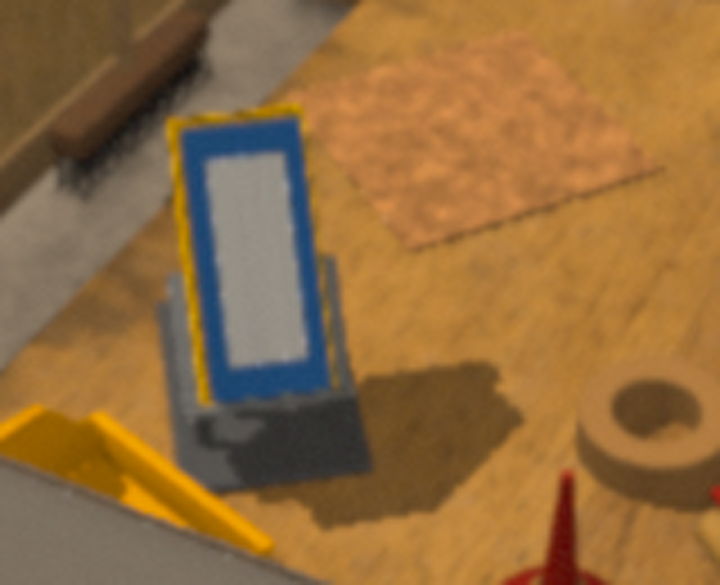

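```bash
cat > h.py <<'E'
import numpy as np
from scipy.spatial.transform import Rotation as R
from scipy.optimize import least_squares
from cell import get_obs,capture,camera_params,manip
import cv2
np.set_printoptions(precision=4,suppress=True)
def proj(n,P,wTt=None):
    p=camera_params(n);P=np.atleast_2d(P)
    if n=='wrist':
        V=np.linalg.inv(wTt@p['mount'])
    else: V=p['view']
    c=P@V[:3,:3].T+V[:3,3]; s=c[:,:2]/c[:,2:]
    r2=(s**2).sum(1,keepdims=True); s=s*(1+p['k1']*r2)
    K=p['camera_matrix']; return s*[K[0,0],K[1,1]]+K[:2,2]
def tool():
    o=get_obs();T=np.eye(4);T[:3,:3]=R.from_rotvec(o['ee_rot']).as_matrix();T[:3,3]=o['ee_pos'];return T
D=np.array([.643,0,-.766]);N=np.array([.766,0,.643]);S=np.array([.05,0,.037])
def slope(s,y,h): return S-D*s/1000+N*h/1000+np.array([0,y/1000,0])
def rest2w(q,P): 
    c,s=np.cos(q[2]),np.sin(q[2]);M=np.array([[c,-s,0],[s,c,0],[0,0,1]])
    return np.atleast_2d(P)@M.T+[q[0],q[1],0]
E
cat > fit.py <<'E'
from h import *
t=lambda x,y:(220+x/4,70+y/4)
u=lambda x,y:(220+x/4.5,140+y/4.5)
# rest +x = image left; rest y: +z up => rest y+ is image bottom (toward -x world)?? solve both
def pts(sg):
    return [('top',slope(5,-26*sg,45),t(248,270)),('top',slope(5,26*sg,45),t(258,380)),('top',slope(125,-26*sg,45),t(418,192)),('top',slope(125,26*sg,45),t(438,300)),
    ('top',[-.0675,.045*sg,.005],t(567,416)),('top',[-.0675,-.045*sg,.005],t(548,243)),('top',[.0675,.045*sg,.005],t(290,444)),
    ('side',slope(125,-26*sg,45),u(182,128)),('side',slope(125,26*sg,45),u(300,120)),('side',slope(5,26*sg,45),u(330,388)),('side',slope(5,-26*sg,45),u(213,403))]
for sg in (1,-1):
    L=pts(sg)
    f=lambda q:np.concatenate([(proj(n,rest2w(q,P))[0]-uv) for n,P,uv in L])
    r=least_squares(f,[.6,.17,1.5]);print(sg,r.x,r.cost);
    print(r.fun.reshape(-1,2))
# mat
m=np.array([(377,203),(450,167),(481,239),(409,272)],float)
g=lambda q:np.concatenate([proj('top',np.array([q[0]+.1131*np.cos(q[2]+k*np.pi/2),q[1]+.1131*np.sin(q[2]+k*np.pi/2),.003]))[0] for k in (0,-1,-2,-3)])-m.ravel()
for a in (0,1,2,3):
    r=least_squares(g,[.5,0,a]);print('mat',r.x,r.cost)
E
python3 fit.py
```

```text
1 [0.5432 0.1832 1.6954] 16.47680191161398
[[-1.1855 -0.2616]
 [-1.1657 -0.1011]
 [-0.9519 -0.8255]
 [-2.6482  2.4857]
 [ 1.4976  0.4717]
 [ 0.8222 -0.8867]
 [ 1.0338  0.4114]
 [-0.9135 -1.2377]
 [-0.5542 -2.2961]
 [ 0.0065 -1.0325]
 [-0.4627 -0.9697]]
-1 [0.5413 0.1817 1.8966] 5789.222223174508
[[  6.6844  36.5315]
 [ -4.0596 -17.7141]
 [  6.473   30.4723]
 [ -8.0797 -25.6612]
 [ -9.1519 -48.8253]
 [ 10.0318  37.0531]
 [ -5.7332 -36.127 ]
 [ 26.3854  -6.0876]
 [-25.2128   1.5103]
 [-16.7011   1.9482]
 [ 34.2501  -8.2728]]
mat [ 0.4219 -0.0179  1.2209] 27.855103958158804
mat [ 0.4219 -0.0179  1.2209] 27.855103958167597
mat [ 0.4219 -0.0179  1.2209] 27.855103958159074
mat [ 0.4219 -0.0179  1.2209] 27.855103958161784
```

```bash
cat >> h.py <<'E'
def ray(n,uv,wTt=None):
    p=camera_params(n);K=p['camera_matrix']
    a=cv2.undistortPoints(np.array([[uv]],float),K,np.array([p['k1'],0,0,0]))[0,0]
    V=np.linalg.inv(wTt@p['mount']) if n=='wrist' else p['view']
    return -V[:3,:3].T@V[:3,3], V[:3,:3].T@np.array([a[0],a[1],1])
E
python3 - <<'E'
from h import *
def atz(n,uv,z):
    c,d=ray(n,uv); return c+d*(z-c[2])/d[2]
print('cams',ray('side',(0,0))[0],ray('top',(0,0))[0])
for uv in [(262,57),(160,215),(50,385),(345,100),(620,262)]: print(uv,atz('top',uv,0))
# grey edge
def plane(n,a,b):
    c,d1=ray(n,a);_,d2=ray(n,b);nn=np.cross(d1,d2);nn/=np.linalg.norm(nn);return nn,nn@c
n1,k1=plane('top',(262,5),(30,322)); n2,k2=plane('side',(30,165),(400,322))
d=np.cross(n1,n2);d/=np.linalg.norm(d);print('dir',d)
p=np.linalg.lstsq(np.array([n1,n2,d]),np.array([k1,k2,d@[.6,.3,.2]]),rcond=None)[0];print(p)
for s in(-.3,0,.3):print(p+s*d,proj('top',p+s*d),proj('side',p+s*d))
print('can',atz('top',(215,212),.0),'tray',[atz('top',u,.05) for u in[(228,118),(275,78),(305,118),(262,152)]])
E
```

```text
cams [0.5074 0.8637 0.6449] [0.3    0.1949 0.9694]
(262, 57) [0.7481 0.3177 0.    ]
(160, 215) [0.4195 0.5003 0.    ]
(50, 385) [0.0886 0.6968 0.    ]
(345, 100) [0.6593 0.1475 0.    ]
(620, 262) [ 0.3438 -0.4054  0.    ]
dir [-0.8483  0.529   0.0236]
[0.6501 0.3822 0.1578]
[0.9045 0.2235 0.1508] [[309.3849 -54.6288]] [[ 83.1393 188.853 ]]
[0.6501 0.3822 0.1578] [[211.8266  69.9213]] [[204.4788 241.4389]]
[0.3956 0.5409 0.1649] [[104.0521 215.668 ]] [[380.4559 314.1654]]
can [0.428  0.3936 0.    ] tray [array([0.6   , 0.3696, 0.05  ]), array([0.682 , 0.2843, 0.05  ]), array([0.6031, 0.2247, 0.05  ]), array([0.5354, 0.3025, 0.05  ])]
```

```bash
python3 - <<'E'
import cv2
a=cv2.imread('pics/top0.png')[0:200,0:360]; cv2.imwrite('pics/topc.png',cv2.resize(a,(800,444),interpolation=cv2.INTER_CUBIC))
E
```

```text
(no output)
```

View pics/topc.png

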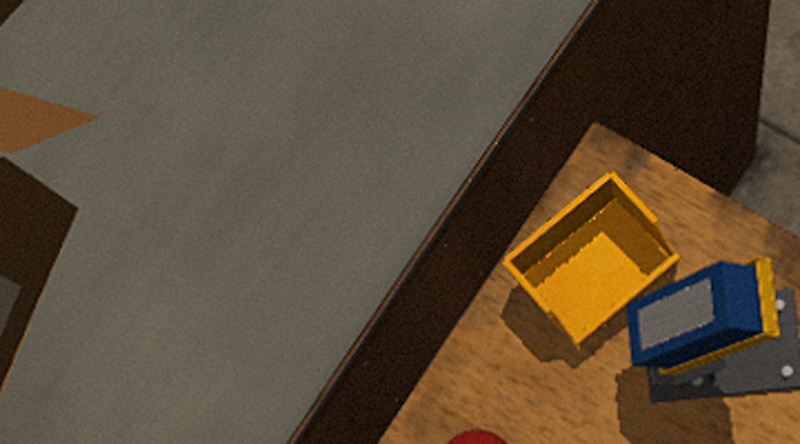

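```bash
cat >> h.py <<'E'
Q=np.array([.5432,.1832,1.6954])
def Rr(): 
    return R.from_euler('z',Q[2]).as_matrix()
def plan(s,y,h,z,x,back=0.0613):
    """z,x: tool axes in rest frame; point (s,y,h) placed 'back' ahead of tcp"""
    z=Rr()@z; x=Rr()@x; z/=np.linalg.norm(z); x-=z*(x@z); x/=np.linalg.norm(x)
    M=np.stack([x,np.cross(z,x),z],1)
    p=rest2w(Q,slope(s,y,h))[0]-z*back
    go(p,M)
def go(p,M):
    T=tool()
    rv=R.from_matrix(T[:3,:3].T@M).as_rotvec(); d=T[:3,:3].T@(p-T[:3,3])*1000
    print('tcp goal',p,'a',rv,'ang',np.degrees(np.linalg.norm(rv)),'d',d)
E
python3 - <<'E'
from h import *
print(tool())
for x in (N,-N): plan(190,0,22.5,D,x)
E
python3 -m jog '[{"dz":-40},{"dz":-80},{"dz":-100},{"dz":-100}]'
```

```text
[[ 0.3116  0.9502 -0.0003  0.2102]
 [ 0.9502 -0.3116 -0.0013  0.6411]
 [-0.0014  0.0001 -1.      0.3019]
 [ 0.      0.      0.      1.    ]]
tcp goal [0.5549 0.0896 0.244 ] a [ 0.1539  0.6881 -0.4234] ang 47.123870905481894 d [-416.5455  499.4074   58.5948]
tcp goal [0.5549 0.0896 0.244 ] a [ 0.932  -0.2085  2.5544] ang 156.2514161678995 d [-416.5455  499.4074   58.5948]invalid input at $[0]: expected keys ax, ay, az, dx, dy, dz, jaw
```

```bash
python3 -m jog '[{"ax":0,"ay":0,"az":0,"dx":0,"dy":0,"dz":-40,"jaw":1},{"ax":0,"ay":0,"az":0,"dx":0,"dy":0,"dz":-80,"jaw":1},{"ax":0,"ay":0,"az":0,"dx":-200,"dy":240,"dz":-100,"jaw":1},{"ax":0,"ay":0,"az":0,"dx":-200,"dy":240,"dz":-100,"jaw":1},{"ax":0,"ay":0,"az":0,"dx":-200,"dy":240,"dz":-100,"jaw":1},{"ax":0,"ay":0,"az":0,"dx":-200,"dy":240,"dz":-100,"jaw":1},{"ax":0,"ay":0,"az":0,"dx":-200,"dy":240,"dz":-100,"jaw":1},{"ax":0,"ay":0,"az":0,"dx":-200,"dy":240,"dz":-100,"jaw":1},{"ax":0,"ay":0,"az":0,"dx":-200,"dy":240,"dz":-100,"jaw":1},{"ax":0,"ay":0,"az":0,"dx":-200,"dy":240,"dz":-100,"jaw":1}]'
python3 -c "
from h import *
o=get_obs();print(o['joint_pos'])
for x in (N,-N): plan(190,0,22.5,D,x)"
```

```text
t: 0.98
ee_pos: [0.379, 0.3715, 0.4031]
ee_rot: [2.548, 1.835, 0.0]
force: [0.2, -1.0, 1.0]
width: 0.998
[-1.0288  0.151   0.1537  1.7777 -0.0229  1.2149  0.3792]
tcp goal [0.5549 0.0896 0.244 ] a [ 0.1573  0.6874 -0.4284] ang 47.27624130776892 d [-211.512   256.0188  159.6069]
tcp goal [0.5549 0.0896 0.244 ] a [ 0.9296 -0.2128  2.5496] ang 155.96631164752156 d [-211.512   256.0188  159.6069]
```

```bash
python3 -m jog '[{"ax":0.157,"ay":0.687,"az":-0.428,"dx":-211,"dy":256,"dz":100,"jaw":1},{"ax":0.157,"ay":0.687,"az":-0.428,"dx":-211,"dy":256,"dz":100,"jaw":1},{"ax":0.157,"ay":0.687,"az":-0.428,"dx":-211,"dy":256,"dz":100,"jaw":1},{"ax":0.157,"ay":0.687,"az":-0.428,"dx":-211,"dy":256,"dz":100,"jaw":1},{"ax":0.157,"ay":0.687,"az":-0.428,"dx":-211,"dy":256,"dz":100,"jaw":1},{"ax":0.157,"ay":0.687,"az":-0.428,"dx":-211,"dy":256,"dz":100,"jaw":1},{"ax":0.157,"ay":0.687,"az":-0.428,"dx":-211,"dy":256,"dz":100,"jaw":1},{"ax":0.157,"ay":0.687,"az":-0.428,"dx":-211,"dy":256,"dz":100,"jaw":1},{"ax":0.157,"ay":0.687,"az":-0.428,"dx":-211,"dy":256,"dz":100,"jaw":1},{"ax":0.157,"ay":0.687,"az":-0.428,"dx":-211,"dy":256,"dz":100,"jaw":1}]'
python3 -c "
from h import *
o=get_obs();print(o['joint_pos'])
for x in (N,-N): plan(190,0,22.5,D,x)
cv2.imwrite('pics/w1.png',capture('wrist')[:,:,::-1])"
```

```text
t: 1.82
ee_pos: [0.5292, 0.1343, 0.3151]
ee_rot: [-1.674, -1.915, -0.617]
force: [0.1, 1.3, 0.3]
width: 1.001
[-0.3132  0.3364  0.315   1.919  -0.8833  1.1914  2.1641]
tcp goal [0.5549 0.0896 0.244 ] a [-0.0043 -0.0063  0.0079] ang 0.6298493275762119 d [-82.4817  19.4548  23.3174]
tcp goal [0.5549 0.0896 0.244 ] a [ 0.0098 -0.0068 -3.1337] ang 179.5464576221637 d [-82.4817  19.4548  23.3174]
```

View pics/w1.png

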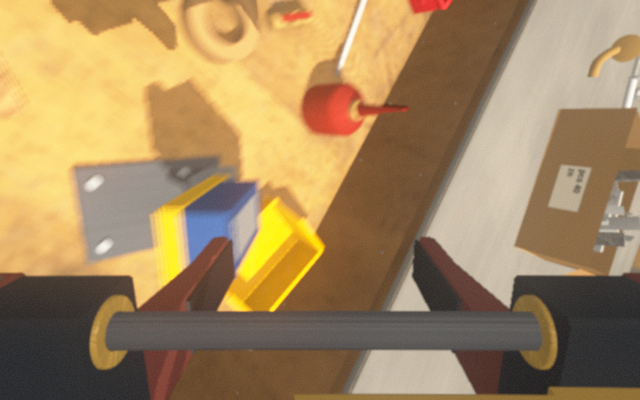

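```bash
python3 -m jog '[{"ax":0,"ay":0,"az":0,"dx":-40,"dy":10,"dz":0,"jaw":1},{"ax":0,"ay":0,"az":0,"dx":-75,"dy":18,"dz":0,"jaw":1},{"ax":-0.004,"ay":-0.006,"az":0.008,"dx":-82,"dy":19,"dz":10,"jaw":1},{"ax":-0.004,"ay":-0.006,"az":0.008,"dx":-82,"dy":19,"dz":23,"jaw":1},{"ax":-0.004,"ay":-0.006,"az":0.008,"dx":-82,"dy":19,"dz":23,"jaw":1},{"ax":-0.004,"ay":-0.006,"az":0.008,"dx":-82,"dy":19,"dz":23,"jaw":1}]'
python3 -c "
from h import *
o=get_obs();print(o['joint_pos'])
plan(190,0,22.5,D,N)
im=capture('wrist')[:,:,::-1].copy()
cv2.imwrite('pics/w2.png',im)
cv2.imwrite('pics/t2.png',capture('top')[:,:,::-1])
T=tool()
for P in [slope(125,y,h) for y in(-26,26) for h in (3,45)]+[slope(130,y,h) for y in(-31,31) for h in (0,15)]+[slope(5,y,45) for y in (-26,26)]+[[-.0675,.045,.005],[-.0675,-.045,.005]]:
  print(proj('wrist',rest2w(Q,P),T)[0])
"
```

```text
t: 2.37
ee_pos: [0.5534, 0.0918, 0.2449]
ee_rot: [-1.69, -1.912, -0.607]
force: [-0.6, -0.1, 0.7]
width: 0.997
[-0.2325  0.4731  0.3205  1.9093 -0.9229  1.166   2.3142]
tcp goal [0.5549 0.0896 0.244 ] a [-0.0031  0.0038 -0.0026] ang 0.32011462022706183 d [-2.4     1.2592 -0.8395]
[291.1513 266.8158]
[357.2873 266.8317]
[288.955 186.774]
[359.2496 186.6998]
[285.8204 277.6197]
[309.8021 277.6162]
[282.7155 180.1892]
[308.5457 180.1643]
[346.34   213.0846]
[347.1801 158.9836]
[152.2948 142.9501]
[165.8153 250.1329]
```

View pics/w2.png

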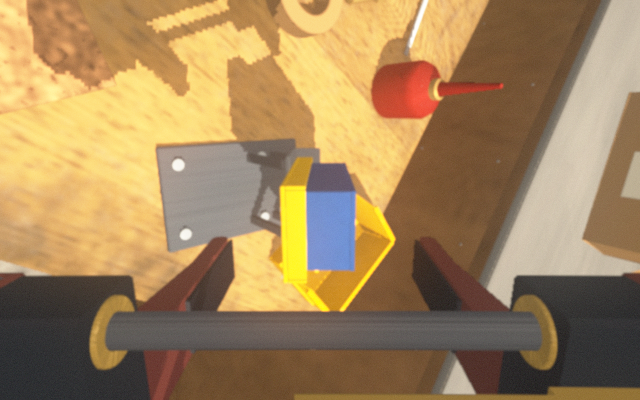

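View pics/t2.png

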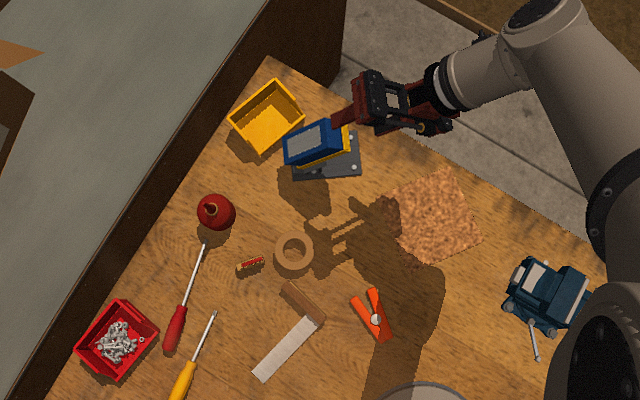

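```bash
python3 -c "
from h import *
plan(88,-2,22.5,D,N)"
python3 -m jog '[{"ax":-0.003,"ay":0.004,"az":-0.003,"dx":-3,"dy":3,"dz":0,"jaw":1},{"ax":-0.003,"ay":0.004,"az":-0.003,"dx":-3,"dy":3,"dz":20,"jaw":1},{"ax":-0.003,"ay":0.004,"az":-0.003,"dx":-3,"dy":3,"dz":40,"jaw":1},{"ax":-0.003,"ay":0.004,"az":-0.003,"dx":-3,"dy":3,"dz":60,"jaw":1},{"ax":-0.003,"ay":0.004,"az":-0.003,"dx":-3,"dy":3,"dz":80,"jaw":1},{"ax":-0.003,"ay":0.004,"az":-0.003,"dx":-3,"dy":3,"dz":80,"jaw":1}]'
python3 -c "
from h import *
o=get_obs();print(o['joint_pos'])
plan(88,-2,22.5,D,N)
cv2.imwrite('pics/w3.png',capture('wrist')[:,:,::-1])
cv2.imwrite('pics/s3.png',capture('side')[100:300,200:460,::-1])
cv2.imwrite('pics/t3.png',cv2.resize(capture('top')[70:220,220:460,::-1],(800,500)))
"
```

```text
tcp goal [0.5488 0.1549 0.1658] a [-0.0006  0.0046 -0.0017] ang 0.2833794928556108 d [ -1.8552   2.7231 102.5698]
t: 2.97
ee_pos: [0.5494, 0.1412, 0.1797]
ee_rot: [-1.686, -1.911, -0.612]
force: [-0.9, 0.2, 0.2]
width: 0.998
[-0.2686  0.5578  0.2577  1.9582 -1.0311  1.0375  2.3888]
tcp goal [0.5488 0.1549 0.1658] a [-0.0022 -0.0005  0.    ] ang 0.12816163979555156 d [ 1.5489  1.0683 19.4142]
```

View pics/w3.png

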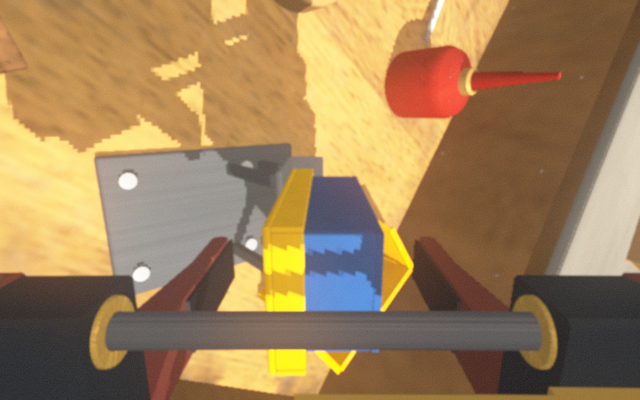

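View pics/t3.png

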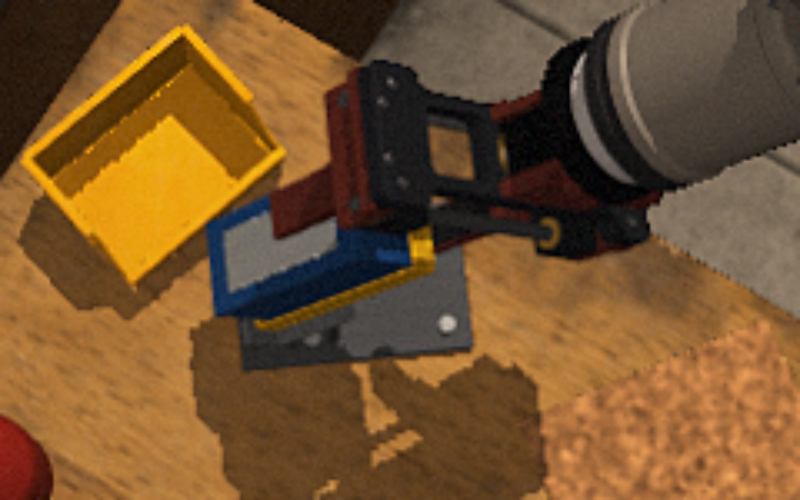

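```bash
python3 -c "
from h import *
T=tool()
for y in (0,-2,-4): print([proj('wrist',rest2w(Q,slope(130,y+a,0)),T)[0] for a in(-31,31)])
for y in (0,-2,-4): print([proj('wrist',rest2w(Q,slope(125,y+a,45)),T)[0] for a in(-26,26)])
"
python3 -m jog '[{"ax":-0.002,"ay":0,"az":0,"dx":0,"dy":1,"dz":10,"jaw":1},{"ax":-0.002,"ay":0,"az":0,"dx":0,"dy":1,"dz":19,"jaw":1},{"ax":-0.002,"ay":0,"az":0,"dx":0,"dy":1,"dz":19,"jaw":1}]'
python3 -c "
from h import *
plan(88,-2,22.5,D,N)"
```

```text
[array([277.4358, 357.5388]), array([271.6217, 212.2669])]
[array([277.5982, 361.7128]), array([271.8368, 217.5051])]
[array([277.7593, 365.8592]), array([272.0498, 222.7013])]
[array([385.9815, 339.2501]), array([391.9963, 221.0027])]
[array([385.7761, 343.3863]), array([391.7376, 225.9778])]
[array([385.5724, 347.4955]), array([391.4813, 230.9149])]
t: 3.37
ee_pos: [0.5501, 0.1516, 0.1659]
ee_rot: [-1.691, -1.911, -0.617]
force: [-0.4, 0.2, 0.2]
width: 1.002
tcp goal [0.5488 0.1549 0.1658] a [ 0.0033  0.0005 -0.0011] ang 0.19929056532708112 d [ 2.5516 -0.8844  2.2614]
```

```bash

python3 -m jog '[{"ax":0,"ay":0,"az":0,"dx":0,"dy":3,"dz":1,"jaw":1},{"ax":0,"ay":0,"az":0,"dx":0,"dy":3,"dz":1,"jaw":0.7},{"ax":0,"ay":0,"az":0,"dx":0,"dy":3,"dz":1,"jaw":0.6},{"ax":0,"ay":0,"az":0,"dx":0,"dy":3,"dz":1,"jaw":0.56}]'
python3 -c "
from h import *
plan(88,-2,22.5,D,N)
cv2.imwrite('pics/w4.png',capture('wrist')[:,:,::-1])
cv2.imwrite('pics/s4.png',cv2.resize(capture('side')[120:280,200:400,::-1],(750,600)))
cv2.imwrite('pics/t4.png',cv2.resize(capture('top')[70:220,220:460,::-1],(800,500)))
"
```

```text
t: 3.7
ee_pos: [0.5538, 0.1512, 0.1661]
ee_rot: [-1.693, -1.911, -0.618]
force: [-0.0, -1.1, 0.3]
width: 0.813
tcp goal [0.5488 0.1549 0.1658] a [ 0.0053  0.0014 -0.0015] ang 0.32731254709108176 d [ 3.1048 -4.542   2.9601]
```

View pics/w4.png

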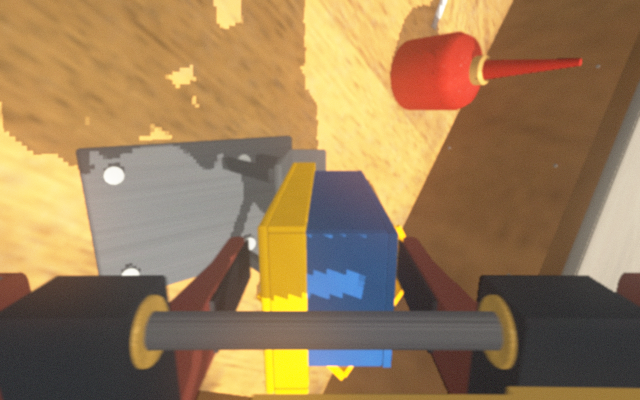

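View pics/s4.png

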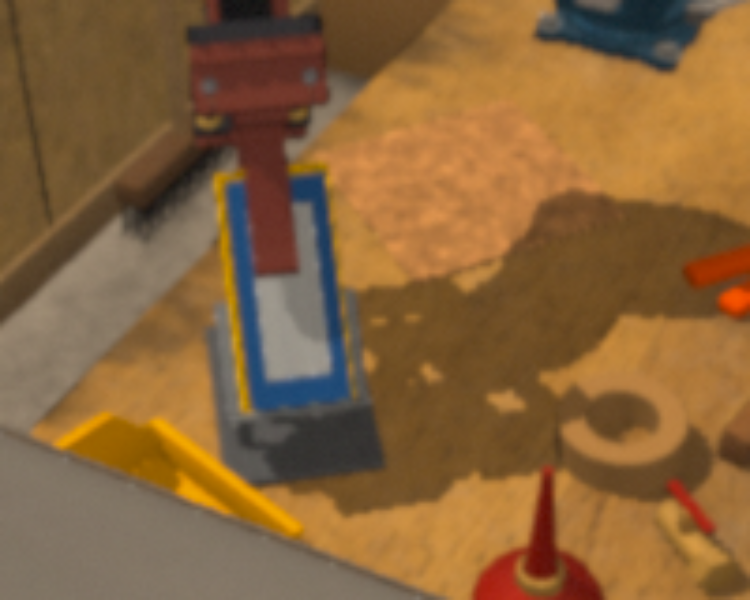

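View pics/t4.png

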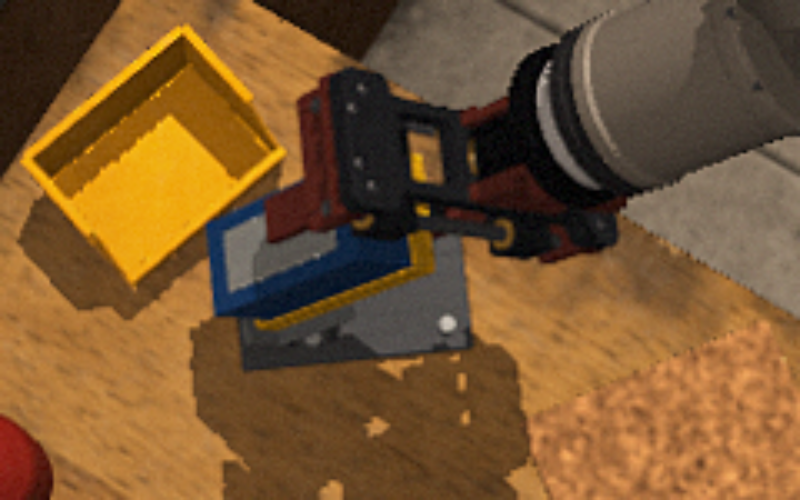

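```bash
python3 -c "
from h import *
T=tool()
w=T[:3,:3]; 
f=lambda x,y,z:T[:3,3]+w@(np.array([x,y,z])/1000)
for P in [(28,-10,80),(28,10,80),(28+15,-10,80),(43,10,80)]:
  p=proj('side',f(*P))[0]; print('side zoom',(p-[200,120])*3.75, 'top zoom',(proj('top',f(*P))[0]-[220,70])*800/240)
for z in (15,20,25,30): print(z,[proj('wrist',f(0,a,z),T)[0] for a in (-31,0,31)])
"
```

```text
side zoom [291.5092 271.9574] top zoom [280.7017 241.8801]
side zoom [252.9983 276.2343] top zoom [277.1483 204.591 ]
side zoom [293.2761 271.384 ] top zoom [257.6831 238.9516]
side zoom [254.0621 275.7374] top zoom [254.1961 201.2636]
15 [array([325.9385, 249.6296]), array([325.7822, 342.2008]), array([325.6516, 423.094 ])]
20 [array([325.8199, 243.3204]), array([325.6775, 332.4431]), array([325.5578, 410.7141])]
25 [array([325.7114, 237.5495]), array([325.5813, 323.4702]), array([325.4713, 399.2802])]
30 [array([325.6118, 232.2508]), array([325.4925, 315.1904]), array([325.3911, 388.6869])]
```

```bash
python3 -c "
from h import *
im=capture('side')[:,:,::-1]; cv2.imwrite('pics/s5.png',cv2.resize(im[155:240,245:305],(564,800)[:2],interpolation=cv2.INTER_CUBIC)[:,:] if 0 else cv2.resize(im[155:235,240:310],(525,600),interpolation=cv2.INTER_CUBIC))
"
```

```text
(no output)
```

View pics/s5.png

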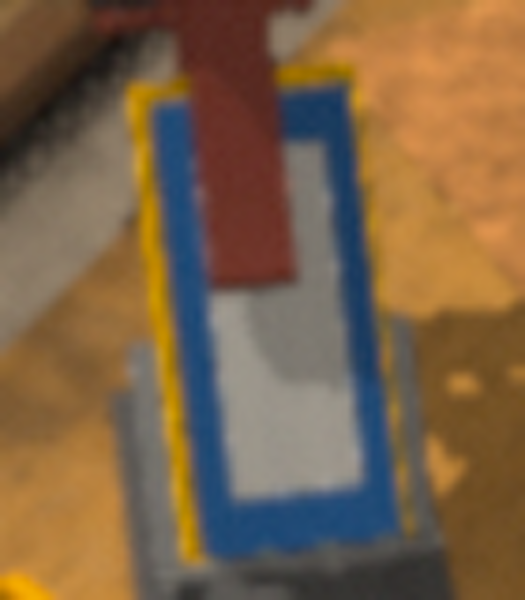

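```bash

python3 -m jog '[{"ax":0,"ay":0,"az":0,"dx":0,"dy":-6,"dz":2,"jaw":0.8},{"ax":0,"ay":0,"az":0,"dx":0,"dy":-6,"dz":2,"jaw":0.7},{"ax":0,"ay":0,"az":0,"dx":0,"dy":-6,"dz":2,"jaw":0.6},{"ax":0,"ay":0,"az":0,"dx":0,"dy":-6,"dz":2,"jaw":0.57},{"ax":0,"ay":0,"az":0,"dx":0,"dy":-6,"dz":2,"jaw":0.57}]'
python3 -c "
from h import *
plan(88,0,22.5,D,N)
cv2.imwrite('pics/w6.png',capture('wrist')[:,:,::-1])
im=capture('side')[:,:,::-1]; cv2.imwrite('pics/s6.png',cv2.resize(im[155:235,240:310],(525,600),interpolation=cv2.INTER_CUBIC))
"
```

```text
t: 4.32
ee_pos: [0.5475, 0.152, 0.1645]
ee_rot: [-1.692, -1.911, -0.618]
force: [0.2, -0.3, 0.5]
width: 0.575
tcp goal [0.5468 0.1547 0.1658] a [ 0.005   0.0012 -0.0015] ang 0.3042345729225871 d [ 2.9509 -0.4128  0.6877]
```

View pics/w6.png

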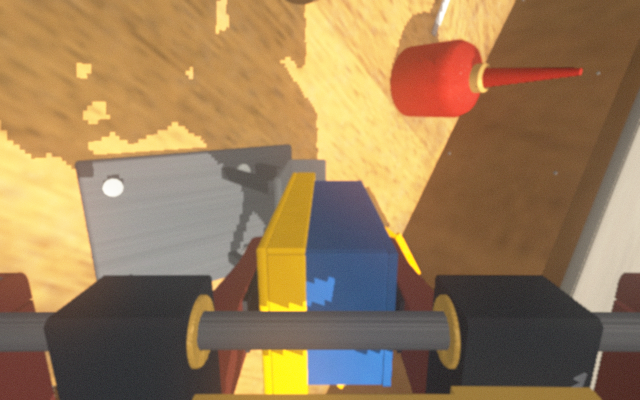

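View pics/s6.png

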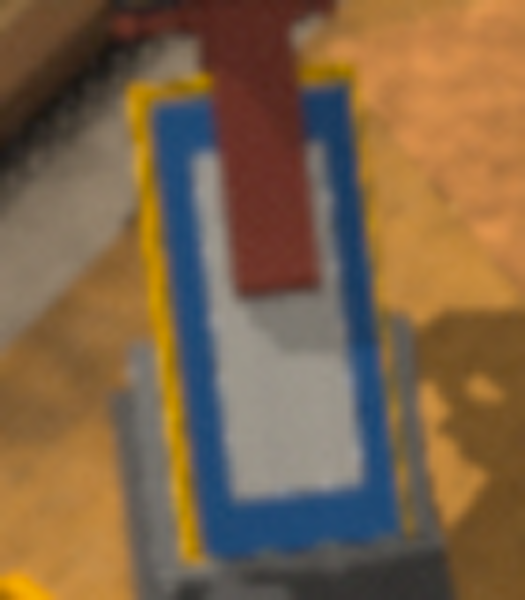

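```bash

python3 -m jog '[{"ax":0,"ay":0,"az":0,"dx":0,"dy":0,"dz":0,"jaw":0.54},{"ax":0,"ay":0,"az":0,"dx":0,"dy":0,"dz":0,"jaw":0.5},{"ax":0,"ay":0,"az":0,"dx":0,"dy":0,"dz":0,"jaw":0.4},{"ax":0,"ay":0,"az":0,"dx":0,"dy":0,"dz":0,"jaw":0.3},{"ax":0,"ay":0,"az":0,"dx":0,"dy":0,"dz":0,"jaw":0.2},{"ax":0,"ay":0,"az":0,"dx":0,"dy":0,"dz":0,"jaw":0.2}]'
python3 -c "
from h import *
plan(88,0,22.5,D,N);print(tool())"
```

```text
t: 4.92
ee_pos: [0.5475, 0.1535, 0.1656]
ee_rot: [-1.688, -1.911, -0.62]
force: [0.1, 2.4, 4.8]
width: 0.515
tcp goal [0.5468 0.1547 0.1658] a [ 0.0043 -0.0021  0.0002] ang 0.2738033373801479 d [ 1.0811 -0.5507  0.6644]
[[-0.0952  0.9926 -0.0758  0.5475]
 [ 0.7586  0.1217  0.6401  0.1535]
 [ 0.6445  0.0034 -0.7646  0.1656]
 [ 0.      0.      0.      1.    ]]
```

```bash

python3 -m jog '[{"ax":0,"ay":0,"az":0,"dx":4,"dy":0,"dz":0,"jaw":0.2},{"ax":0,"ay":0,"az":0,"dx":12,"dy":0,"dz":0,"jaw":0.2},{"ax":0,"ay":0,"az":0,"dx":22,"dy":0,"dz":-4,"jaw":0.2},{"ax":0,"ay":0,"az":0,"dx":34,"dy":0,"dz":-14,"jaw":0.2},{"ax":0,"ay":0,"az":0,"dx":46,"dy":0,"dz":-24,"jaw":0.2},{"ax":0,"ay":0,"az":0,"dx":56,"dy":0,"dz":-34,"jaw":0.2},{"ax":0,"ay":0,"az":0,"dx":64,"dy":0,"dz":-44,"jaw":0.2},{"ax":0,"ay":0,"az":0,"dx":70,"dy":0,"dz":-54,"jaw":0.2},{"ax":0,"ay":0,"az":0,"dx":70,"dy":0,"dz":-60,"jaw":0.2},{"ax":0,"ay":0,"az":0,"dx":70,"dy":0,"dz":-60,"jaw":0.2}]'
python3 -c "
from h import *
o=get_obs();print(o['joint_pos'])
plan(148,0,92.5,D,N)
cv2.imwrite('pics/s7.png',cv2.resize(capture('side')[60:260,200:400,::-1],(600,600)))
cv2.imwrite('pics/w7.png',capture('wrist')[:,:,::-1])
"
```

```text
t: 5.75
ee_pos: [0.5461, 0.166, 0.2566]
ee_rot: [-1.694, -1.912, -0.62]
force: [-0.7, -0.4, -4.9]
width: 0.51
[-0.3391  0.4322  0.2849  1.9335 -0.9651  1.0849  2.2209]
tcp goal [0.5449 0.1696 0.2568] a [ 0.0074  0.002  -0.001 ] ang 0.44072692444285316 d [ 3.0138 -0.7144  2.2333]
```

View pics/s7.png

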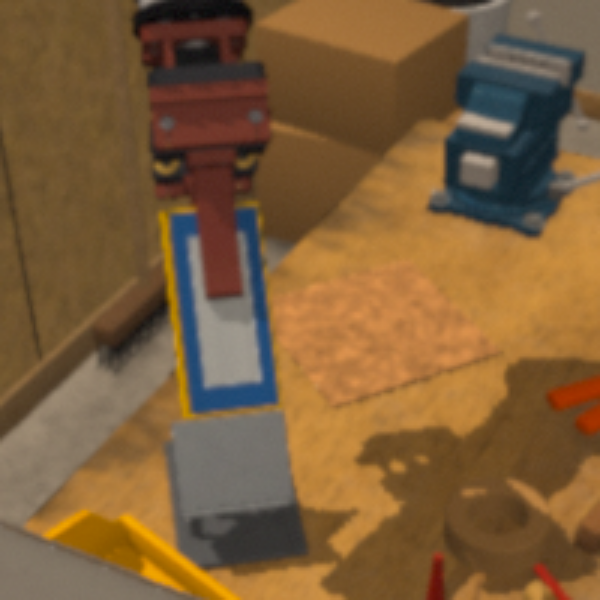

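View pics/w7.png

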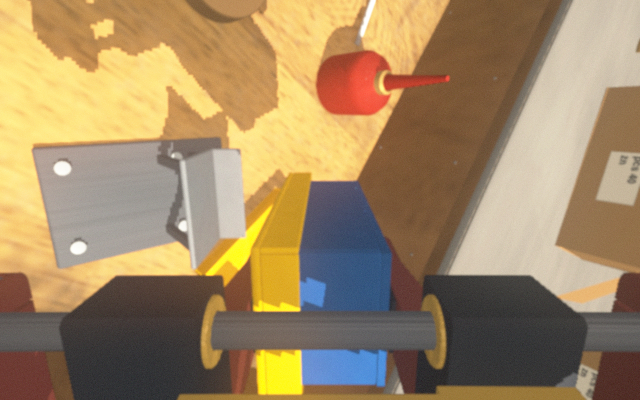

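```bash

python3 -m jog '[{"ax":0,"ay":0,"az":-0.03,"dx":0,"dy":0,"dz":0,"jaw":0.2},{"ax":0,"ay":0,"az":-0.1,"dx":0,"dy":0,"dz":0,"jaw":0.2},{"ax":0,"ay":0,"az":-0.2,"dx":0,"dy":0,"dz":0,"jaw":0.2},{"ax":0,"ay":0,"az":-0.3,"dx":0,"dy":0,"dz":0,"jaw":0.2},{"ax":0,"ay":0,"az":-0.4,"dx":0,"dy":0,"dz":0,"jaw":0.2},{"ax":0,"ay":0,"az":-0.5,"dx":0,"dy":0,"dz":0,"jaw":0.2},{"ax":0,"ay":0,"az":-0.6,"dx":0,"dy":0,"dz":0,"jaw":0.2},{"ax":0,"ay":0,"az":-0.7,"dx":0,"dy":0,"dz":0,"jaw":0.2},{"ax":0,"ay":0,"az":-0.8,"dx":0,"dy":0,"dz":0,"jaw":0.2},{"ax":0,"ay":0,"az":-0.9,"dx":0,"dy":0,"dz":0,"jaw":0.2}]'
python3 -c "
from h import *
o=get_obs();print(o['joint_pos'])
plan(148,0,92.5,D,-N)
cv2.imwrite('pics/s8.png',cv2.resize(capture('side')[60:260,200:400,::-1],(600,600)))
"
```

```text
t: 6.68
ee_pos: [0.544, 0.1674, 0.2517]
ee_rot: [-0.794, -2.597, -0.895]
force: [-0.6, 0.6, -5.8]
width: 0.512
[-0.0415  0.4312 -0.0983  1.9143 -0.8199  0.9822  2.9536]
tcp goal [0.5449 0.1696 0.2568] a [-0.0028 -0.0051 -2.2898] ang 131.19710752338824 d [ 2.3576  4.404  -2.5693]
```

View pics/s8.png

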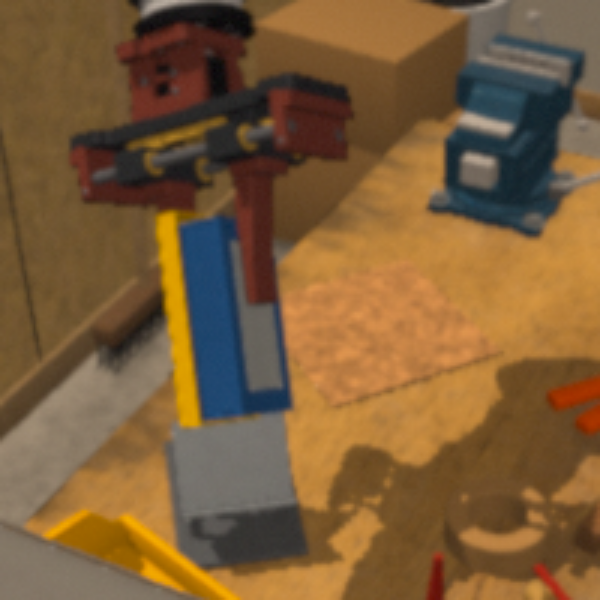

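```bash

python3 -m jog '[{"ax":0,"ay":0,"az":0.05,"dx":0,"dy":0,"dz":0,"jaw":0.2},{"ax":0,"ay":0,"az":0.15,"dx":0,"dy":0,"dz":0,"jaw":0.2},{"ax":0,"ay":0,"az":0.25,"dx":0,"dy":0,"dz":0,"jaw":0.2},{"ax":0,"ay":0,"az":0.35,"dx":0,"dy":0,"dz":0,"jaw":0.2},{"ax":0,"ay":0,"az":0.45,"dx":0,"dy":0,"dz":0,"jaw":0.2},{"ax":0,"ay":0,"az":0.55,"dx":0,"dy":0,"dz":0,"jaw":0.2},{"ax":0,"ay":0,"az":0.65,"dx":0,"dy":0,"dz":0,"jaw":0.2},{"ax":0,"ay":0,"az":0.75,"dx":0,"dy":0,"dz":0,"jaw":0.2},{"ax":0,"ay":0,"az":0.85,"dx":0,"dy":0,"dz":0,"jaw":0.2},{"ax":0,"ay":0,"az":0.95,"dx":0,"dy":0,"dz":0,"jaw":0.2}]'
python3 -c "
from h import *
o=get_obs();print(o['joint_pos'])
plan(148,0,92.5,D,-N)
"
```

```text
t: 7.57
ee_pos: [0.5444, 0.1664, 0.2521]
ee_rot: [-1.775, -1.812, -0.571]
force: [-1.0, -0.4, -3.3]
width: 0.511
[-0.172   0.4284  0.0696  1.9235 -0.8868  1.0256  2.0554]
tcp goal [0.5449 0.1696 0.2568] a [0.0042 0.0016 3.0372] ang 174.0217464026439 d [ 5.4511  0.2835 -1.5789]
```

```bash

python3 -m jog '[{"ax":0,"ay":0,"az":0.1,"dx":0,"dy":0,"dz":0,"jaw":0.2},{"ax":0,"ay":0,"az":0.2,"dx":0,"dy":0,"dz":0,"jaw":0.2},{"ax":0,"ay":0,"az":0.3,"dx":0,"dy":0,"dz":0,"jaw":0.2},{"ax":0,"ay":0,"az":0.4,"dx":0,"dy":0,"dz":0,"jaw":0.2},{"ax":0,"ay":0,"az":0.5,"dx":0,"dy":0,"dz":0,"jaw":0.2},{"ax":0,"ay":0,"az":0.6,"dx":0,"dy":0,"dz":0,"jaw":0.2},{"ax":0,"ay":0,"az":0.7,"dx":0,"dy":0,"dz":0,"jaw":0.2},{"ax":0,"ay":0,"az":0.8,"dx":0,"dy":0,"dz":0,"jaw":0.2},{"ax":0,"ay":0,"az":0.9,"dx":0,"dy":0,"dz":0,"jaw":0.2},{"ax":0,"ay":0,"az":1.0,"dx":0,"dy":0,"dz":0,"jaw":0.2}]'
python3 -c "
from h import *
o=get_obs();print(o['joint_pos'])
plan(148,0,92.5,D,-N)
cv2.imwrite('pics/s9.png',cv2.resize(capture('side')[60:260,200:400,::-1],(600,600)))
"
```

```text
t: 8.4
ee_pos: [0.5445, 0.1665, 0.2523]
ee_rot: [-2.345, -0.715, -0.15]
force: [-0.7, -0.0, -3.5]
width: 0.514
[-0.2994  0.4348  0.232   1.9324 -0.946   1.0705  1.1061]
tcp goal [0.5449 0.1696 0.2568] a [ 0.0034 -0.0008  2.0375] ang 116.74167122532035 d [ 3.0811 -4.309  -1.5361]
```

View pics/s9.png

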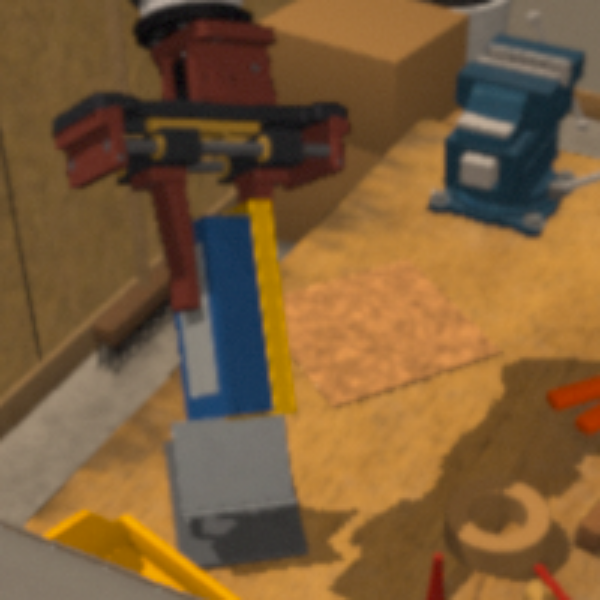

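Good; lid and box stay together. Continue.

```bash

python3 -m jog '[{"ax":0,"ay":0,"az":0.1,"dx":0,"dy":0,"dz":0,"jaw":0.2},{"ax":0,"ay":0,"az":0.2,"dx":0,"dy":0,"dz":0,"jaw":0.2},{"ax":0,"ay":0,"az":0.3,"dx":0,"dy":0,"dz":0,"jaw":0.2},{"ax":0,"ay":0,"az":0.4,"dx":0,"dy":0,"dz":0,"jaw":0.2},{"ax":0,"ay":0,"az":0.5,"dx":0,"dy":0,"dz":0,"jaw":0.2},{"ax":0,"ay":0,"az":0.6,"dx":0,"dy":0,"dz":0,"jaw":0.2},{"ax":0,"ay":0,"az":0.7,"dx":0,"dy":0,"dz":0,"jaw":0.2},{"ax":0,"ay":0,"az":0.8,"dx":0,"dy":0,"dz":0,"jaw":0.2},{"ax":0,"ay":0,"az":0.9,"dx":0,"dy":0,"dz":0,"jaw":0.2},{"ax":0,"ay":0,"az":1.0,"dx":0,"dy":0,"dz":0,"jaw":0.2}]'
python3 -m jog '[{"ax":0,"ay":0,"az":0.1,"dx":0,"dy":0,"dz":0,"jaw":0.2},{"ax":0,"ay":0,"az":0.2,"dx":0,"dy":0,"dz":0,"jaw":0.2},{"ax":0,"ay":0,"az":0.3,"dx":0,"dy":0,"dz":0,"jaw":0.2},{"ax":0,"ay":0,"az":0.4,"dx":0,"dy":0,"dz":0,"jaw":0.2},{"ax":0,"ay":0,"az":0.5,"dx":0,"dy":0,"dz":0,"jaw":0.2},{"ax":0,"ay":0,"az":0.6,"dx":0,"dy":0,"dz":0,"jaw":0.2},{"ax":0,"ay":0,"az":0.7,"dx":0,"dy":0,"dz":0,"jaw":0.2},{"ax":0,"ay":0,"az":0.8,"dx":0,"dy":0,"dz":0,"jaw":0.2},{"ax":0,"ay":0,"az":0.9,"dx":0,"dy":0,"dz":0,"jaw":0.2},{"ax":0,"ay":0,"az":0.97,"dx":0,"dy":0,"dz":0,"jaw":0.2}]'
python3 -m jog '[{"ax":0,"ay":0,"az":0.05,"dx":0,"dy":0,"dz":0,"jaw":0.2},{"ax":0,"ay":0,"az":0.05,"dx":0,"dy":0,"dz":0,"jaw":0.2}]'
python3 -c "
from h import *
o=get_obs();print(o['joint_pos'])
plan(148,0,92.5,D,-N)
T=tool()
cv2.imwrite('pics/s10.png',cv2.resize(capture('side')[60:260,200:400,::-1],(600,600)))
cv2.imwrite('pics/w10.png',capture('wrist')[:,:,::-1])
"
```

```text
t: 9.28
ee_pos: [0.5446, 0.1666, 0.2525]
ee_rot: [-2.417, 0.497, 0.288]
force: [-0.4, 0.0, -2.7]
width: 0.512
t: 10.12
ee_pos: [0.5446, 0.1667, 0.2526]
ee_rot: [-1.994, 1.638, 0.679]
force: [0.1, -0.5, -4.1]
width: 0.514
t: 10.28
ee_pos: [0.5446, 0.1668, 0.2526]
ee_rot: [-1.962, 1.69, 0.696]
force: [0.3, -0.1, -4.4]
width: 0.514
[-0.5379  0.477   0.5467  1.9478 -1.056   1.1754 -0.8138]
tcp goal [0.5449 0.1696 0.2568] a [ 0.0007 -0.003   0.0239] ang 1.3814348468627646 d [-4.7993 -0.8059 -1.502 ]
```

View pics/s10.png

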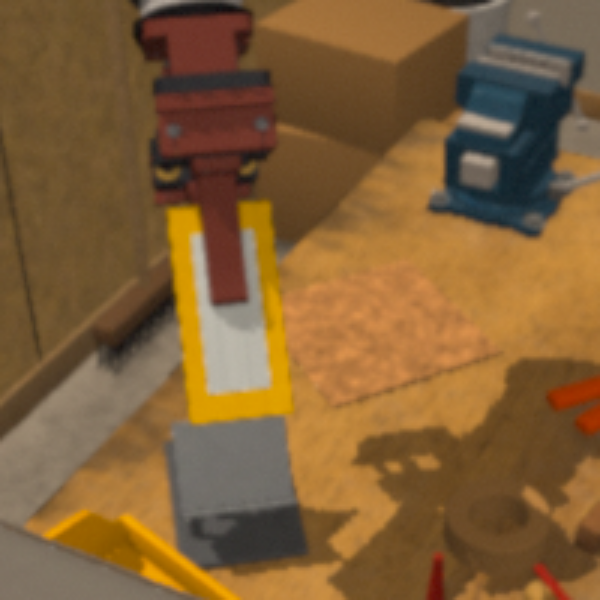

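View pics/w10.png

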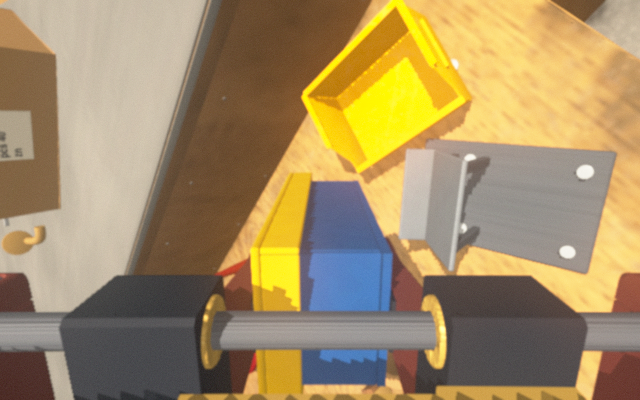

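```bash
cat >> h.py <<'E'
G=np.array([.5475,.1535,.1656])
def rel(ds=0,dh=0):
    z=Rr()@D; x=-(Rr()@N); M=np.stack([x,np.cross(z,x),z],1)
    go(G-z*ds/1000-x*dh/1000,M)
E
python3 -c "
from h import *
rel(8,25); rel(8,2); rel(0,0)"
```

```text
tcp goal [0.5458 0.1674 0.1878] a [ 0.0006 -0.0029  0.0269] ang 1.5495305959153167 d [41.2251 -0.1483 50.1329]
tcp goal [0.5479 0.1499 0.173 ] a [ 0.0006 -0.0029  0.0269] ang 1.5495305959153167 d [64.2191  0.47   50.1989]
tcp goal [0.5475 0.1535 0.1656] a [ 0.0006 -0.0029  0.0269] ang 1.5495305959153167 d [66.1957  0.5186 58.2055]
```

```bash

python3 -m jog '[{"ax":0,"ay":0,"az":0.027,"dx":0,"dy":0,"dz":15,"jaw":0.2},{"ax":0.001,"ay":-0.003,"az":0.027,"dx":10,"dy":0,"dz":30,"jaw":0.2},{"ax":0.001,"ay":-0.003,"az":0.027,"dx":25,"dy":0,"dz":45,"jaw":0.2},{"ax":0.001,"ay":-0.003,"az":0.027,"dx":36,"dy":0,"dz":50,"jaw":0.2},{"ax":0.001,"ay":-0.003,"az":0.027,"dx":41,"dy":0,"dz":50,"jaw":0.2},{"ax":0.001,"ay":-0.003,"az":0.027,"dx":41,"dy":0,"dz":50,"jaw":0.2},{"ax":0.001,"ay":-0.003,"az":0.027,"dx":41,"dy":0,"dz":50,"jaw":0.2}]'
python3 -c "
from h import *
rel(8,25); rel(8,2); rel(0,0)
cv2.imwrite('pics/s11.png',cv2.resize(capture('side')[120:260,220:380,::-1],(640,560)))
cv2.imwrite('pics/t11.png',cv2.resize(capture('top')[70:220,220:460,::-1],(800,500)))
cv2.imwrite('pics/w11.png',capture('wrist')[:,:,::-1])
"
```

```text
t: 10.97
ee_pos: [0.5459, 0.1674, 0.1884]
ee_rot: [-1.939, 1.717, 0.707]
force: [-0.3, -0.1, -3.6]
width: 0.513
tcp goal [0.5458 0.1674 0.1878] a [-0.0011  0.0006 -0.003 ] ang 0.18543775902224746 d [0.3987 0.1384 0.4554]
tcp goal [0.5479 0.1499 0.173 ] a [-0.0011  0.0006 -0.003 ] ang 0.18543775902224746 d [23.4009  0.07    0.4419]
tcp goal [0.5475 0.1535 0.1656] a [-0.0011  0.0006 -0.003 ] ang 0.18543775902224746 d [25.4059  0.0732  8.4415]
```

View pics/s11.png

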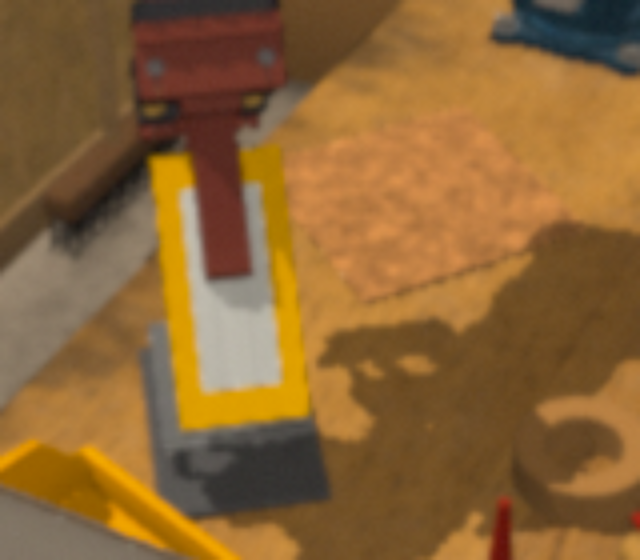

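View pics/t11.png

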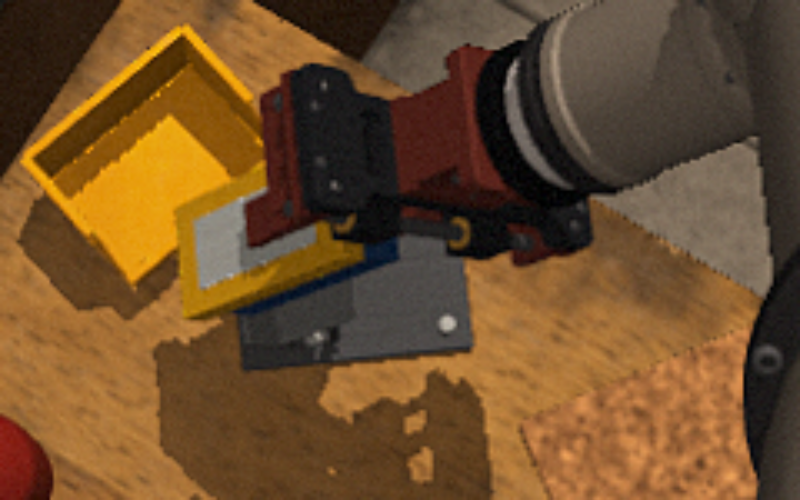

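View pics/w11.png

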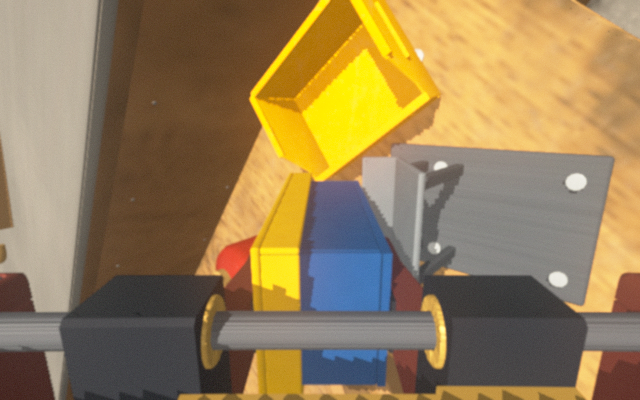

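```bash

python3 -m jog '[{"ax":0,"ay":0,"az":-0.003,"dx":8,"dy":0,"dz":0,"jaw":0.2},{"ax":0,"ay":0,"az":-0.003,"dx":16,"dy":0,"dz":0,"jaw":0.2},{"ax":0,"ay":0,"az":-0.003,"dx":21,"dy":0,"dz":0,"jaw":0.2},{"ax":0,"ay":0,"az":-0.003,"dx":24,"dy":0,"dz":0,"jaw":0.2},{"ax":0,"ay":0,"az":-0.003,"dx":24,"dy":0,"dz":0,"jaw":0.2}]'
python3 -c "
from h import *
rel(0,0)"
python3 -m jog '[{"ax":0,"ay":0,"az":0,"dx":0,"dy":0,"dz":3,"jaw":0.2},{"ax":0,"ay":0,"az":0,"dx":0,"dy":0,"dz":6,"jaw":0.2},{"ax":0,"ay":0,"az":0,"dx":0,"dy":0,"dz":8,"jaw":0.2},{"ax":0,"ay":0,"az":0,"dx":0,"dy":0,"dz":8,"jaw":0.2}]'
python3 -c "
from h import *
rel(0,0)"
```

```text
t: 11.53
ee_pos: [0.5479, 0.1484, 0.1725]
ee_rot: [-1.94, 1.715, 0.707]
force: [-0.6, -0.8, -3.6]
width: 0.51
tcp goal [0.5475 0.1535 0.1656] a [-0.0009  0.0006 -0.001 ] ang 0.08339658831021472 d [ 0.5272 -0.2199  8.5733]
t: 11.87
ee_pos: [0.5468, 0.155, 0.1664]
ee_rot: [-1.942, 1.713, 0.708]
force: [1.0, -0.6, -3.6]
width: 0.512
tcp goal [0.5475 0.1535 0.1656] a [0.0006 0.0008 0.0008] ang 0.07405553914325735 d [ 1.7025 -0.4932 -0.4309]
```

```bash

python3 -m jog '[{"ax":0,"ay":0,"az":0,"dx":1,"dy":0,"dz":1,"jaw":0.2},{"ax":0,"ay":0,"az":0,"dx":1.5,"dy":0,"dz":2,"jaw":0.2},{"ax":0,"ay":0,"az":0,"dx":1.5,"dy":0,"dz":3,"jaw":0.2},{"ax":0,"ay":0,"az":0,"dx":1.5,"dy":0,"dz":3,"jaw":0.2}]'
python3 -c "
from h import *
rel(0,0); z=Rr()@D;n=Rr()@N;f=get_obs()['force'];print(f@z,f@n)"
python3 -m jog '[{"ax":0,"ay":0,"az":0,"dx":1,"dy":0,"dz":1,"jaw":0.2},{"ax":0,"ay":0,"az":0,"dx":1,"dy":0,"dz":2,"jaw":0.2},{"ax":0,"ay":0,"az":0,"dx":1,"dy":0,"dz":2,"jaw":0.2}]'
python3 -c "
from h import *
rel(0,0); z=Rr()@D;n=Rr()@N;f=get_obs()['force'];print(f@z,f@n)
cv2.imwrite('pics/s12.png',cv2.resize(capture('side')[120:260,220:380,::-1],(640,560)))
"
```

```text
t: 12.2
ee_pos: [0.5472, 0.1551, 0.1638]
ee_rot: [-1.941, 1.713, 0.707]
force: [0.3, -1.3, -1.0]
width: 0.513
tcp goal [0.5475 0.1535 0.1656] a [-0.0008  0.0011  0.0006] ang 0.08633832329435458 d [ 0.1057 -0.0843 -2.3917]
-0.14509682945457483 -1.6601548489222318
t: 12.45
ee_pos: [0.5474, 0.155, 0.1636]
ee_rot: [-1.939, 1.71, 0.708]
force: [-3.9, -4.9, 14.7]
width: 0.512
tcp goal [0.5475 0.1535 0.1656] a [-0.0017  0.0035  0.0014] ang 0.23660207085547497 d [-0.1536  0.0889 -2.4929]
-14.100657755174774 6.053199333698386
```

View pics/s12.png

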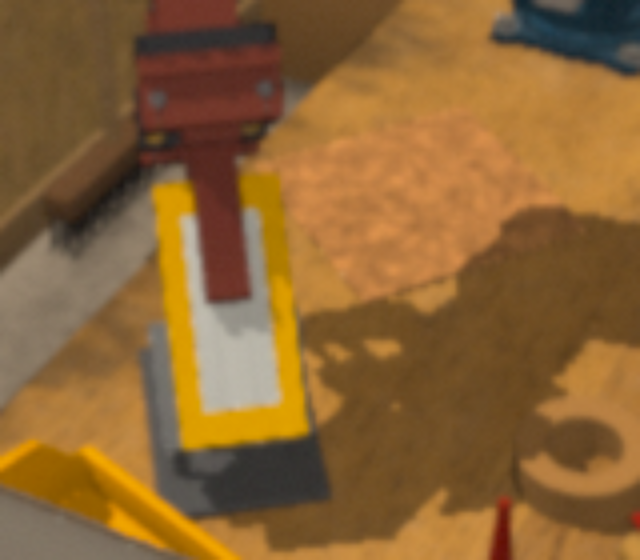

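```bash

python3 -m jog '[{"ax":0,"ay":0,"az":0,"dx":0,"dy":0,"dz":-1,"jaw":0.45},{"ax":0,"ay":0,"az":0,"dx":0,"dy":0,"dz":-1,"jaw":0.53},{"ax":0,"ay":0,"az":0,"dx":0,"dy":0,"dz":-1,"jaw":0.6},{"ax":0,"ay":0,"az":0,"dx":0,"dy":0,"dz":-1,"jaw":0.7},{"ax":0,"ay":0,"az":0,"dx":0,"dy":0,"dz":-1,"jaw":0.75},{"ax":0,"ay":0,"az":0,"dx":0,"dy":0,"dz":-1,"jaw":0.75},{"ax":0,"ay":0,"az":0,"dx":0,"dy":0,"dz":-1,"jaw":0.75}]'
python3 -c "
from h import *
rel(0,0)
cv2.imwrite('pics/s13.png',cv2.resize(capture('side')[120:260,220:380,::-1],(640,560)))
cv2.imwrite('pics/w13.png',capture('wrist')[:,:,::-1])
"
```

```text
t: 13.08
ee_pos: [0.5471, 0.155, 0.162]
ee_rot: [-1.942, 1.713, 0.707]
force: [0.8, -0.3, -0.2]
width: 0.75
tcp goal [0.5475 0.1535 0.1656] a [-0.0004  0.0005  0.0003] ang 0.04071976573593555 d [-1.1819 -0.2085 -3.7611]
```

View pics/s13.png

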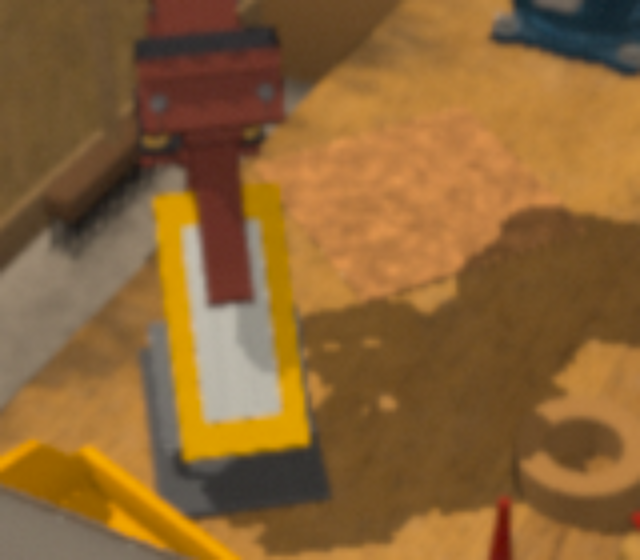

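View pics/w13.png

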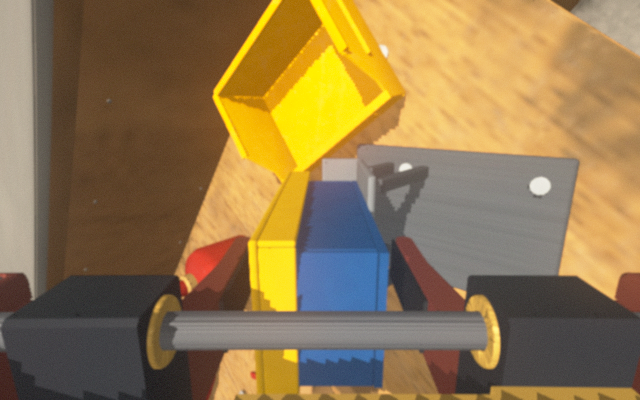

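```bash

python3 -m jog '[{"ax":0,"ay":0,"az":0,"dx":0,"dy":0,"dz":-15,"jaw":0.75},{"ax":0,"ay":0,"az":0,"dx":0,"dy":0,"dz":-40,"jaw":0.75},{"ax":0,"ay":0,"az":0,"dx":0,"dy":0,"dz":-70,"jaw":0.75},{"ax":0,"ay":0,"az":0,"dx":0,"dy":0,"dz":-100,"jaw":0.8},{"ax":0,"ay":0,"az":0,"dx":-40,"dy":0,"dz":-130,"jaw":1},{"ax":0,"ay":0,"az":0,"dx":-80,"dy":0,"dz":-130,"jaw":1},{"ax":0,"ay":0,"az":0,"dx":-120,"dy":0,"dz":-130,"jaw":1},{"ax":0,"ay":0,"az":0,"dx":-160,"dy":0,"dz":-130,"jaw":1},{"ax":0,"ay":0,"az":0,"dx":-160,"dy":0,"dz":-130,"jaw":1}]'
cat >> h.py <<'E'
def lidg(t,sg,s=57.5,h=41,up=0,y=0):
    t=np.radians(t);z=np.array([-np.sin(t),0,-np.cos(t)])
    plan(s,y,h,z,np.array([0,sg,0.]),0.0613+up)
E
python3 -c "
from h import *
print(get_obs()['joint_pos'])
for sg in (1,-1): lidg(40,sg,up=.15)
cv2.imwrite('pics/s14.png',cv2.resize(capture('side')[120:260,220:380,::-1],(640,560)))
cv2.imwrite('pics/t14.png',cv2.resize(capture('top')[70:220,220:460,::-1],(800,500)))
"
```

```text
t: 13.93
ee_pos: [0.5421, 0.1989, 0.3709]
ee_rot: [-1.945, 1.699, 0.706]
force: [-0.4, 0.2, -0.3]
width: 0.998
[-0.6416  0.3176  0.5878  1.8486 -0.9402  1.2596 -1.0918]
tcp goal [0.5208 0.3621 0.2693] a [1.0784 1.0922 1.2917] ang 114.93868123448405 d [-59.6213   0.4824 184.0093]
tcp goal [0.5208 0.3621 0.2693] a [-1.0898  1.076  -1.2767] ang 114.23987503764246 d [-59.6213   0.4824 184.0093]
```

View pics/s14.png

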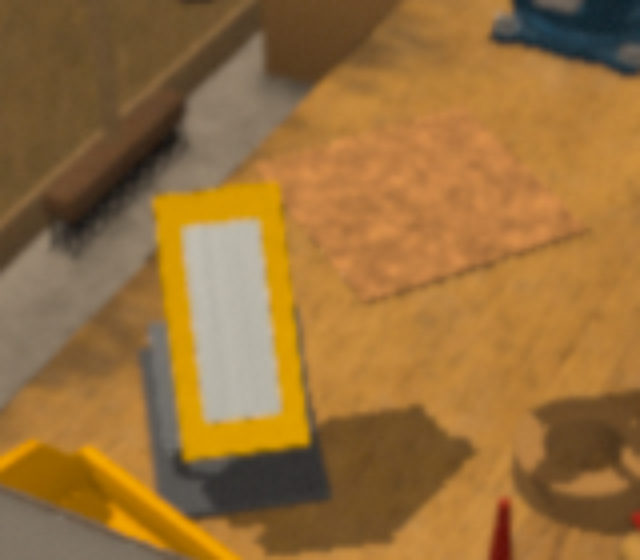

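View pics/t14.png

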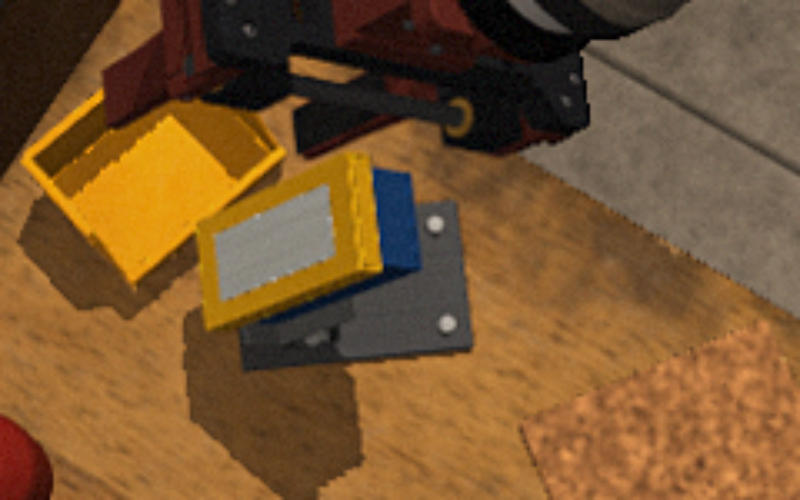

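```bash
python3 - <<'E'
from h import *
obs=dict(side=[(a/4+220,b/4+120) for a,b in[(182,461),(308,443),(152,197),(278,182)]],top=[(a*.3+220,b*.3+70) for a,b in[(197,222),(207,328)]])
P=lambda q:[slope(s+q[0],y+q[1]+ (q[3]*(s-57)),45+q[2]) for s in(-7.5,122.5) for y in (-31,31)]
for ns in (['side'],['side','top']):
  f=lambda q:np.concatenate([(proj(n,rest2w(Q,np.array(P(q))[:len(obs[n])]))-obs[n]).ravel() for n in ns])
  r=least_squares(lambda q:np.r_[f(q),q[2]*.3],[0,0,0,0]);print(ns,r.x,r.cost,'\n',r.fun[:-1].reshape(-1,2))
E
```

```text
['side'] [-0.2123  1.2299 -0.491   0.005 ] 0.22794338876538686 
 [[ 0.0302  0.0729]
 [ 0.0389  0.4582]
 [-0.1061 -0.4422]
 [ 0.0506 -0.0843]]
['side', 'top'] [ 0.236   0.9409 -4.4034  0.0131] 2.1001349647420624 
 [[-0.4762 -0.259 ]
 [-0.6035  0.149 ]
 [-0.0411 -0.5307]
 [-0.033  -0.1559]
 [-0.4912  0.1596]
 [-0.5486  0.9479]]
```

```bash
python3 -c "
from h import *
lidg(40,-1,up=.2,h=40,y=1)"
python3 -m jog '[{"ax":-1.089,"ay":1.076,"az":-1.277,"dx":-94,"dy":0,"dz":184,"jaw":1},{"ax":-1.089,"ay":1.076,"az":-1.277,"dx":-94,"dy":0,"dz":184,"jaw":1},{"ax":-1.089,"ay":1.076,"az":-1.277,"dx":-94,"dy":0,"dz":184,"jaw":1},{"ax":-1.089,"ay":1.076,"az":-1.277,"dx":-94,"dy":0,"dz":184,"jaw":1},{"ax":-1.089,"ay":1.076,"az":-1.277,"dx":-94,"dy":0,"dz":184,"jaw":1},{"ax":-1.089,"ay":1.076,"az":-1.277,"dx":-94,"dy":0,"dz":184,"jaw":1},{"ax":-1.089,"ay":1.076,"az":-1.277,"dx":-94,"dy":0,"dz":184,"jaw":1},{"ax":-1.089,"ay":1.076,"az":-1.277,"dx":-94,"dy":0,"dz":184,"jaw":1}]'
python3 -c "
from h import *
print(get_obs()['joint_pos'])
lidg(40,-1,up=.2,h=40,y=1)"
```

```text
tcp goal [0.5159 0.3931 0.3069] a [-1.0834  1.0771 -1.2835] ang 114.3218389457287 d [-115.3067    0.811   174.7405]
t: 14.7
ee_pos: [0.5196, 0.3801, 0.2827]
ee_rot: [2.811, -0.962, -0.406]
force: [-0.1, -0.7, -0.1]
width: 0.997
[-0.988   0.6094  0.493   1.5078 -0.3914  1.3988 -1.0629]
tcp goal [0.5159 0.3931 0.3069] a [-0.528   0.5419 -0.6401] ang 56.782557361139176 d [-15.8296  -2.6682 -22.6174]
```

```bash

python3 -m jog '[{"ax":-0.528,"ay":0.542,"az":-0.64,"dx":-16,"dy":-3,"dz":-23,"jaw":1},{"ax":-0.528,"ay":0.542,"az":-0.64,"dx":-16,"dy":-3,"dz":-23,"jaw":1},{"ax":-0.528,"ay":0.542,"az":-0.64,"dx":-16,"dy":-3,"dz":-23,"jaw":1},{"ax":-0.528,"ay":0.542,"az":-0.64,"dx":-16,"dy":-3,"dz":-23,"jaw":1},{"ax":-0.528,"ay":0.542,"az":-0.64,"dx":-16,"dy":-3,"dz":-23,"jaw":1},{"ax":-0.528,"ay":0.542,"az":-0.64,"dx":-16,"dy":-3,"dz":-23,"jaw":1},{"ax":-0.528,"ay":0.542,"az":-0.64,"dx":-16,"dy":-3,"dz":-23,"jaw":1},{"ax":-0.528,"ay":0.542,"az":-0.64,"dx":-16,"dy":-3,"dz":-23,"jaw":1},{"ax":-0.528,"ay":0.542,"az":-0.64,"dx":-16,"dy":-3,"dz":-23,"jaw":1},{"ax":-0.528,"ay":0.542,"az":-0.64,"dx":-16,"dy":-3,"dz":-23,"jaw":1}]'
python3 -c "
from h import *
print(get_obs()['joint_pos'])
lidg(40,-1,up=.2,h=40,y=1)
lidg(40,-1,up=.0,h=40,y=1)
T=tool()
cv2.imwrite('pics/w15.png',capture('wrist')[:,:,::-1])
cv2.imwrite('pics/t15.png',capture('top')[:,:,::-1])
print(proj('wrist',rest2w(Q,[slope(s,y,45) for s in (-7.5,122.5) for y in (-31,31)]),T))
"
```

```text
t: 15.53
ee_pos: [0.515, 0.3944, 0.3077]
ee_rot: [2.446, 0.145, 0.053]
force: [0.8, 0.2, -0.1]
width: 1.002
[-1.2209  0.6821  0.48    1.436   0.2382  1.5296 -0.7151]
tcp goal [0.5159 0.3931 0.3069] a [-0.0057  0.0039 -0.005 ] ang 0.48846603129144167 d [0.785  0.6245 1.4519]
tcp goal [0.5319 0.2655 0.1537] a [-0.0057  0.0039 -0.005 ] ang 0.48846603129144167 d [  1.5616   1.761  201.4471]
[[358.0012 116.544 ]
 [292.9987 116.8768]
 [357.431  250.8925]
 [294.5048 251.0774]]
```

View pics/w15.png

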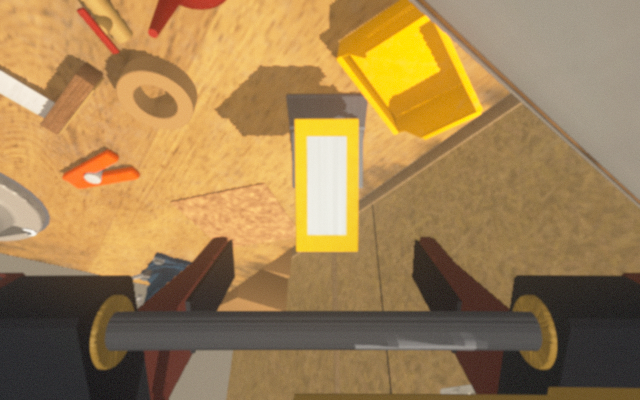

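View pics/t15.png

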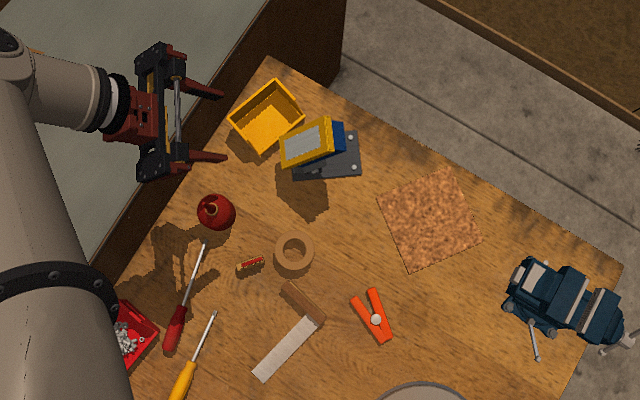

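```bash

python3 -m jog '[{"ax":-0.006,"ay":0.004,"az":-0.005,"dx":1,"dy":1,"dz":30,"jaw":1},{"ax":-0.006,"ay":0.004,"az":-0.005,"dx":1,"dy":1,"dz":60,"jaw":1},{"ax":-0.006,"ay":0.004,"az":-0.005,"dx":1,"dy":1,"dz":90,"jaw":1},{"ax":-0.006,"ay":0.004,"az":-0.005,"dx":1,"dy":2,"dz":120,"jaw":1},{"ax":-0.006,"ay":0.004,"az":-0.005,"dx":1,"dy":2,"dz":140,"jaw":1},{"ax":-0.006,"ay":0.004,"az":-0.005,"dx":1,"dy":2,"dz":150,"jaw":1},{"ax":-0.006,"ay":0.004,"az":-0.005,"dx":1,"dy":2,"dz":150,"jaw":1}]'
python3 -c "
from h import *
print(get_obs()['joint_pos'])
lidg(40,-1,up=.0,h=40,y=1)
T=tool()
cv2.imwrite('pics/w16.png',capture('wrist')[:,:,::-1])
cv2.imwrite('pics/t16.png',cv2.resize(capture('top')[30:220,120:420,::-1],(800,507)))
print(proj('wrist',rest2w(Q,[slope(s,y,45) for s in (-7.5,122.5) for y in (-31,31)]),T))
"
```

```text
t: 16.22
ee_pos: [0.5286, 0.2959, 0.1939]
ee_rot: [2.439, 0.149, 0.055]
force: [-0.5, -0.7, 0.1]
width: 1.003
[-1.1472  0.723   0.4779  1.6764  0.2726  1.229  -0.7369]
tcp goal [0.5319 0.2655 0.1537] a [ 0.0008  0.0009 -0.0025] ang 0.16007855859814776 d [-0.5085 -2.4815 50.4113]
[[380.648  114.6715]
 [266.0412 114.9619]
 [377.9194 345.6855]
 [269.7302 345.8179]]
```

View pics/w16.png

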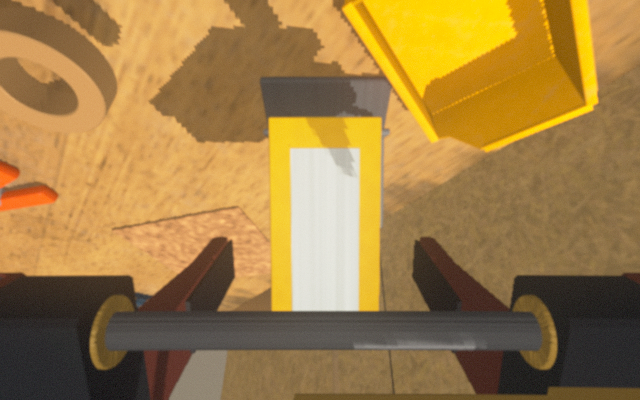

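View pics/t16.png

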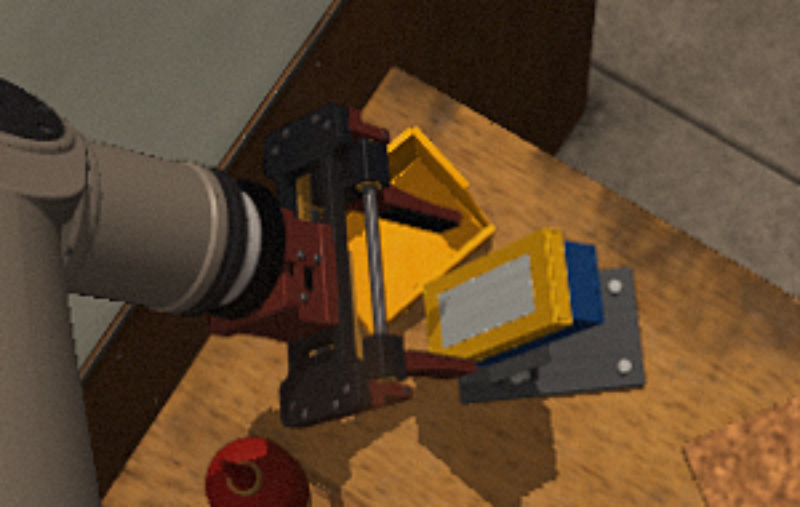

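```bash

python3 -m jog '[{"ax":0,"ay":0,"az":-0.002,"dx":0,"dy":-2,"dz":15,"jaw":1},{"ax":0,"ay":0,"az":-0.002,"dx":0,"dy":-2,"dz":30,"jaw":1},{"ax":0,"ay":0,"az":-0.002,"dx":0,"dy":-2,"dz":42,"jaw":1},{"ax":0,"ay":0,"az":-0.002,"dx":0,"dy":-2,"dz":49,"jaw":1},{"ax":0,"ay":0,"az":-0.002,"dx":0,"dy":-2,"dz":49,"jaw":1}]'
python3 -c "
from h import *
lidg(40,-1,up=.0,h=40,y=1)
cv2.imwrite('pics/s17.png',cv2.resize(capture('side')[120:260,220:380,::-1],(640,560)))
cv2.imwrite('pics/t17.png',cv2.resize(capture('top')[30:220,120:420,::-1],(800,507)))
"
```

```text
t: 16.73
ee_pos: [0.532, 0.2688, 0.1554]
ee_rot: [2.44, 0.157, 0.057]
force: [-0.0, -0.3, 0.0]
width: 1.004
tcp goal [0.5319 0.2655 0.1537] a [-0.0005 -0.0028  0.0029] ang 0.23147286528262145 d [-0.5329  1.421   3.4106]
```

View pics/s17.png

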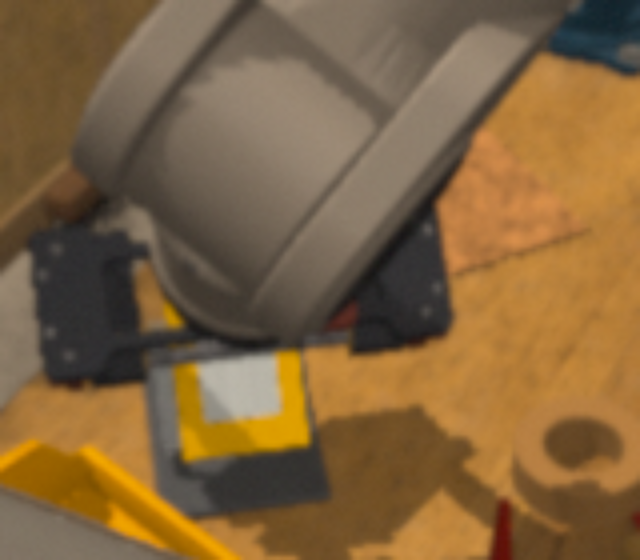

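View pics/t17.png

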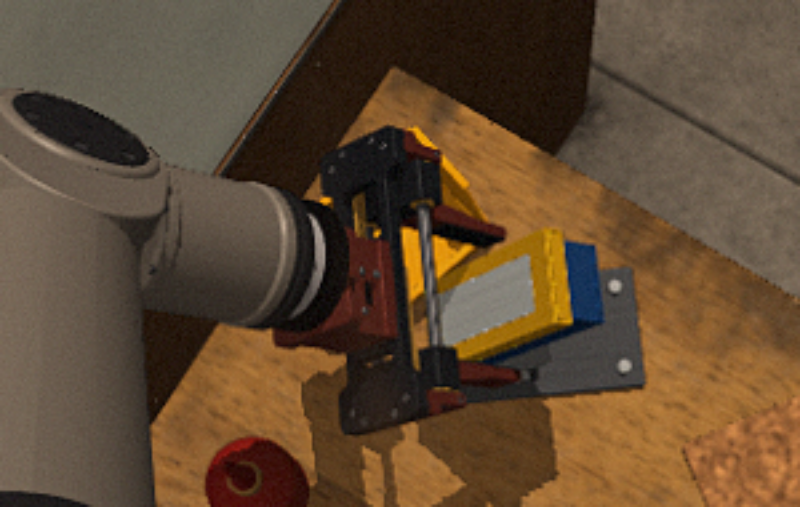

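```bash

python3 -m jog '[{"ax":0,"ay":-0.003,"az":0.003,"dx":0,"dy":1,"dz":3,"jaw":0.95},{"ax":0,"ay":-0.003,"az":0.003,"dx":0,"dy":1,"dz":4,"jaw":0.85},{"ax":0,"ay":-0.003,"az":0.003,"dx":0,"dy":1,"dz":4,"jaw":0.77},{"ax":0,"ay":-0.003,"az":0.003,"dx":0,"dy":1,"dz":4,"jaw":0.72},{"ax":0,"ay":-0.003,"az":0.003,"dx":0,"dy":1,"dz":4,"jaw":0.68},{"ax":0,"ay":-0.003,"az":0.003,"dx":0,"dy":1,"dz":4,"jaw":0.6},{"ax":0,"ay":-0.003,"az":0.003,"dx":0,"dy":1,"dz":4,"jaw":0.5},{"ax":0,"ay":-0.003,"az":0.003,"dx":0,"dy":1,"dz":4,"jaw":0.4},{"ax":0,"ay":-0.003,"az":0.003,"dx":0,"dy":1,"dz":4,"jaw":0.4}]'
python3 -c "
from h import *
lidg(40,-1,up=.0,h=40,y=1)
cv2.imwrite('pics/w18.png',capture('wrist')[:,:,::-1])
cv2.imwrite('pics/t18.png',cv2.resize(capture('top')[30:220,120:420,::-1],(800,507)))
"
```

```text
t: 17.58
ee_pos: [0.5325, 0.2665, 0.1534]
ee_rot: [2.441, 0.153, 0.056]
force: [0.8, 0.9, 0.7]
width: 0.702
tcp goal [0.5319 0.2655 0.1537] a [-0.0014 -0.0011  0.0006] ang 0.1090185099578243 d [-0.6994  0.9117  0.3088]
```

View pics/w18.png

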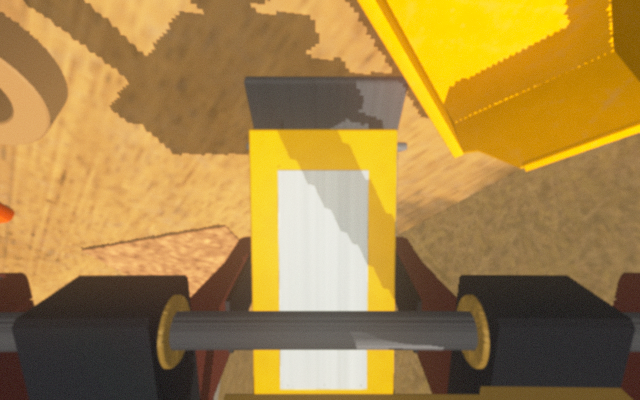

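View pics/t18.png

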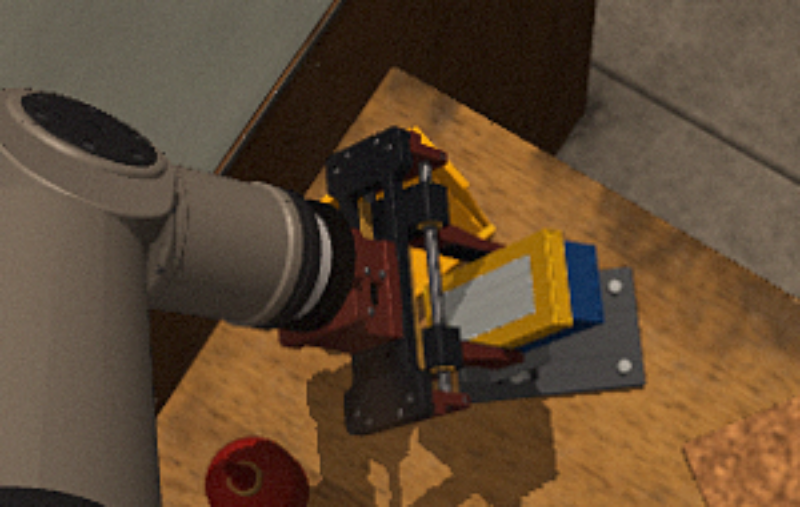

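```bash

python3 -m jog '[{"ax":0,"ay":0,"az":0,"dx":0,"dy":1,"dz":0,"jaw":0.4},{"ax":0,"ay":0,"az":0,"dx":0,"dy":0.5,"dz":-3,"jaw":0.4},{"ax":0,"ay":0,"az":0,"dx":0,"dy":0,"dz":-7,"jaw":0.4},{"ax":0,"ay":0,"az":0,"dx":0,"dy":-1,"dz":-12,"jaw":0.4},{"ax":0,"ay":0,"az":0,"dx":0,"dy":-2,"dz":-18,"jaw":0.4},{"ax":0,"ay":0,"az":0,"dx":0,"dy":-4,"dz":-28,"jaw":0.4},{"ax":0,"ay":0,"az":0,"dx":0,"dy":-6,"dz":-40,"jaw":0.4},{"ax":0,"ay":0,"az":0,"dx":0,"dy":-8,"dz":-52,"jaw":0.4},{"ax":0,"ay":0,"az":0,"dx":0,"dy":-10,"dz":-60,"jaw":0.4},{"ax":0,"ay":0,"az":0,"dx":0,"dy":-10,"dz":-60,"jaw":0.4}]'
python3 -c "
from h import *
print(tool())
cv2.imwrite('pics/w19.png',capture('wrist')[:,:,::-1])
cv2.imwrite('pics/t19.png',cv2.resize(capture('top')[30:220,120:420,::-1],(800,507)))
"
```

```text
t: 18.52
ee_pos: [0.5267, 0.315, 0.1941]
ee_rot: [2.443, 0.156, 0.059]
force: [0.9, 0.5, -0.9]
width: 0.702
[[ 0.9918  0.0971  0.0835  0.5267]
 [ 0.128  -0.7625 -0.6342  0.315 ]
 [ 0.0021  0.6397 -0.7686  0.1941]
 [ 0.      0.      0.      1.    ]]
```

View pics/w19.png

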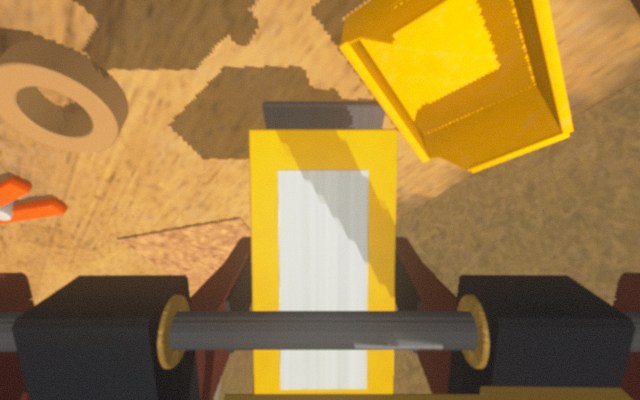

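View pics/t19.png

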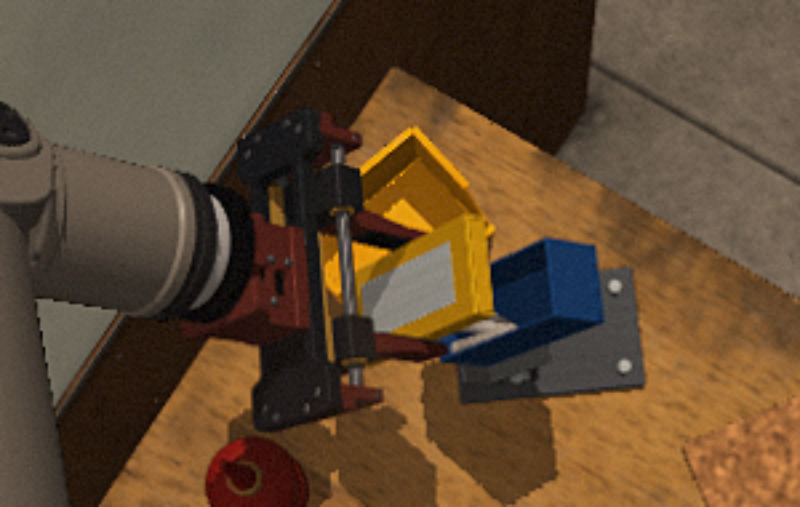

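```bash

python3 -m jog '[{"ax":0,"ay":0,"az":0,"dx":0,"dy":13,"dz":-15,"jaw":0.4},{"ax":0,"ay":0,"az":0,"dx":0,"dy":35,"dz":-42,"jaw":0.4},{"ax":0,"ay":0,"az":0,"dx":0,"dy":58,"dz":-70,"jaw":0.4},{"ax":0,"ay":0,"az":0,"dx":0,"dy":80,"dz":-96,"jaw":0.4},{"ax":0,"ay":0,"az":0,"dx":0,"dy":100,"dz":-120,"jaw":0.4},{"ax":0,"ay":0,"az":0,"dx":0,"dy":115,"dz":-138,"jaw":0.4},{"ax":0,"ay":0,"az":0,"dx":0,"dy":115,"dz":-138,"jaw":0.4}]'
cat >> h.py <<'E'
def lidplace(yaw,z,c=(.45,-.02)):
    t=np.radians(-10);zt=np.array([-np.sin(t),0,-np.cos(t)])
    A=R.from_euler('z',Q[2]+np.radians(yaw)).as_matrix()
    z_=A@zt;x=A@[0,-1.,0];M=np.stack([x,np.cross(z_,x),z_],1)
    go(np.array([c[0],c[1],z])-z_*.0613,M)
E
python3 -c "
from h import *
print(get_obs()['joint_pos'])
for y in (0,18,-72): lidplace(y,.25)
"
```

```text
t: 19.2
ee_pos: [0.5281, 0.3118, 0.3774]
ee_rot: [2.445, 0.149, 0.062]
force: [0.0, -0.4, -0.3]
width: 0.705
[-1.1917  0.5385  0.5275  1.5151  0.3177  1.5392 -0.6284]
tcp goal [ 0.4513 -0.0306  0.3104] a [ 0.8678 -0.0061 -0.0025] ang 49.72422177920264 d [-118.8973  211.667   262.0072]
tcp goal [ 0.4545 -0.0296  0.3104] a [ 0.8615  0.0771 -0.3158] ang 52.754867647094144 d [-115.6084  211.251   261.6886]
tcp goal [ 0.4404 -0.0245  0.3104] a [ 0.744  -0.3366  1.2465] ang 85.37981741373451 d [-129.0266  206.057   257.2624]
```

```bash

python3 -m jog '[{"ax":0.08,"ay":0.007,"az":-0.03,"dx":-10,"dy":19,"dz":23,"jaw":0.4},{"ax":0.17,"ay":0.015,"az":-0.06,"dx":-22,"dy":40,"dz":49,"jaw":0.4},{"ax":0.26,"ay":0.023,"az":-0.095,"dx":-33,"dy":61,"dz":75,"jaw":0.4},{"ax":0.345,"ay":0.031,"az":-0.126,"dx":-45,"dy":82,"dz":101,"jaw":0.4},{"ax":0.43,"ay":0.039,"az":-0.158,"dx":-57,"dy":104,"dz":128,"jaw":0.4},{"ax":0.517,"ay":0.046,"az":-0.19,"dx":-68,"dy":125,"dz":154,"jaw":0.4},{"ax":0.6,"ay":0.054,"az":-0.22,"dx":-79,"dy":146,"dz":180,"jaw":0.4},{"ax":0.69,"ay":0.062,"az":-0.253,"dx":-91,"dy":167,"dz":206,"jaw":0.4},{"ax":0.775,"ay":0.07,"az":-0.284,"dx":-103,"dy":189,"dz":233,"jaw":0.4},{"ax":0.861,"ay":0.077,"az":-0.316,"dx":-115,"dy":211,"dz":261,"jaw":0.4}]'
python3 -c "
from h import *
print(get_obs()['joint_pos'])
lidplace(18,.25)
lidplace(18,.06)
cv2.imwrite('pics/t20.png',capture('top')[:,:,::-1])
cv2.imwrite('pics/s20.png',capture('side')[:,:,::-1])
"
```

```text
t: 20.03
ee_pos: [0.4542, -0.0209, 0.309]
ee_rot: [-2.924, -0.641, 0.068]
force: [0.7, 0.7, -1.3]
width: 0.702
[-0.5494  0.1499  0.5995  2.0414 -0.2454  1.0722  0.6078]
tcp goal [ 0.4545 -0.0296  0.3104] a [ 0.0206  0.0111 -0.0084] ang 1.4243689367303864 d [-3.3962  7.7266 -2.5441]
tcp goal [ 0.4545 -0.0296  0.1204] a [ 0.0206  0.0111 -0.0084] ang 1.4243689367303864 d [ -1.0551  36.8501 185.196 ]
```

View pics/t20.png

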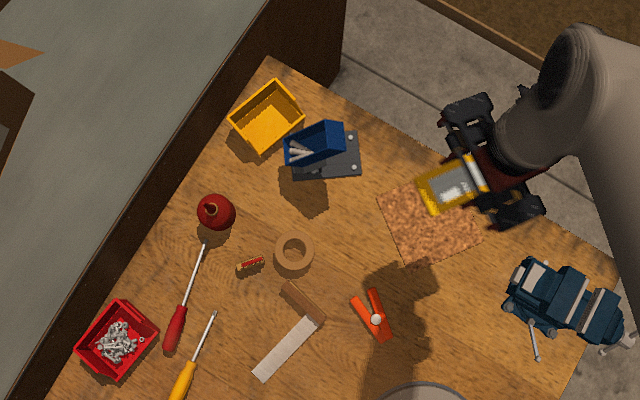

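View pics/s20.png

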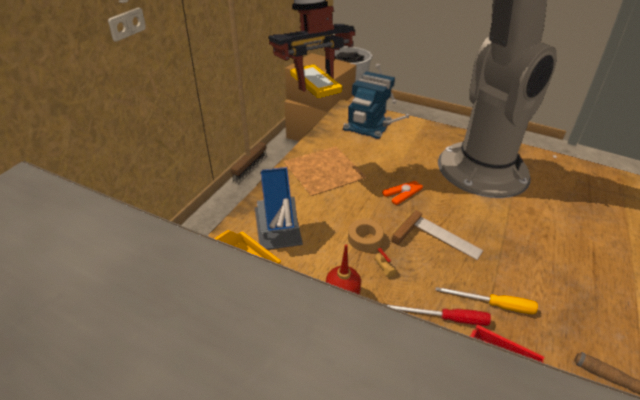

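```bash

python3 -m jog '[{"ax":0.02,"ay":0.011,"az":-0.008,"dx":0,"dy":6,"dz":20,"jaw":0.4},{"ax":0.02,"ay":0.011,"az":-0.008,"dx":-1,"dy":12,"dz":50,"jaw":0.4},{"ax":0.02,"ay":0.011,"az":-0.008,"dx":-1,"dy":20,"dz":85,"jaw":0.4},{"ax":0.02,"ay":0.011,"az":-0.008,"dx":-1,"dy":27,"dz":120,"jaw":0.4},{"ax":0.02,"ay":0.011,"az":-0.008,"dx":-1,"dy":32,"dz":150,"jaw":0.4},{"ax":0.02,"ay":0.011,"az":-0.008,"dx":-1,"dy":36,"dz":175,"jaw":0.4},{"ax":0.02,"ay":0.011,"az":-0.008,"dx":-1,"dy":37,"dz":185,"jaw":0.4},{"ax":0.02,"ay":0.011,"az":-0.008,"dx":-1,"dy":37,"dz":185,"jaw":0.4},{"ax":0.02,"ay":0.011,"az":-0.008,"dx":-1,"dy":37,"dz":185,"jaw":0.4}]'
python3 -c "
from h import *
print(get_obs()['joint_pos'])
lidplace(18,.06)
lidplace(18,.028)
cv2.imwrite('pics/t21.png',cv2.resize(capture('top')[120:300,340:600,::-1],(780,540)))
cv2.imwrite('pics/s21.png',cv2.resize(capture('side')[100:220,240:420,::-1],(780,520)))
"
```

```text
t: 20.88
ee_pos: [0.4561, -0.0283, 0.1212]
ee_rot: [-2.905, -0.647, 0.06]
force: [-0.1, 0.4, -1.8]
width: 0.705
[-0.3638  0.4821  0.4628  2.1802 -0.5744  0.6962  0.9765]
tcp goal [ 0.4545 -0.0296  0.1204] a [ 0.0046  0.0033 -0.0006] ang 0.32346045719828115 d [-2.0126  0.669   0.7696]
tcp goal [ 0.4545 -0.0296  0.0884] a [ 0.0046  0.0033 -0.0006] ang 0.32346045719828115 d [-1.906   6.082  32.3083]
```

View pics/t21.png

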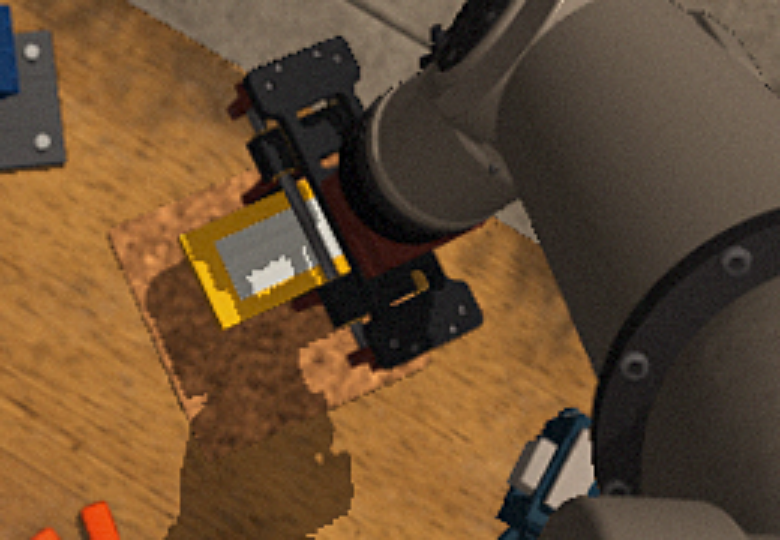

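View pics/s21.png

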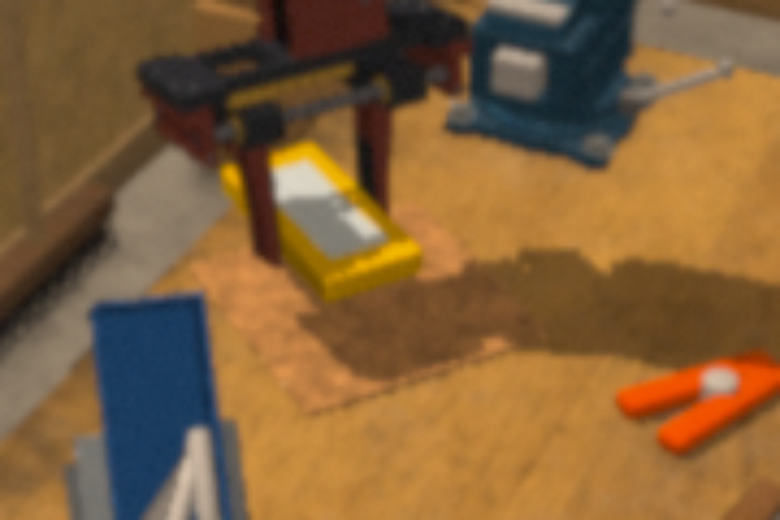

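```bash

python3 -m jog '[{"ax":0.005,"ay":0.003,"az":0,"dx":-2,"dy":2,"dz":10,"jaw":0.4},{"ax":0.005,"ay":0.003,"az":0,"dx":-2,"dy":4,"dz":20,"jaw":0.4},{"ax":0.005,"ay":0.003,"az":0,"dx":-2,"dy":5,"dz":27,"jaw":0.4},{"ax":0.005,"ay":0.003,"az":0,"dx":-2,"dy":6,"dz":31,"jaw":0.4},{"ax":0.005,"ay":0.003,"az":0,"dx":-2,"dy":6,"dz":32,"jaw":0.4},{"ax":0.005,"ay":0.003,"az":0,"dx":-2,"dy":6,"dz":32,"jaw":0.4}]'
python3 -c "
from h import *
lidplace(18,.028)
cv2.imwrite('pics/s22.png',cv2.resize(capture('side')[100:220,240:420,::-1],(780,520)))
"
```

```text
t: 21.48
ee_pos: [0.4546, -0.0297, 0.0885]
ee_rot: [-2.899, -0.646, 0.056]
force: [0.0, -0.1, -1.0]
width: 0.703
tcp goal [ 0.4545 -0.0296  0.0884] a [-0.0005 -0.0005 -0.0002] ang 0.03955680669452075 d [-0.0608 -0.0353  0.1149]
```

View pics/s22.png

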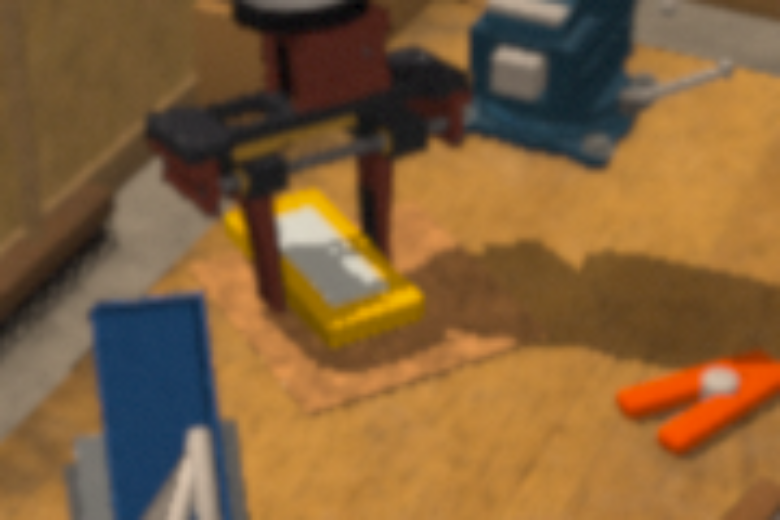

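```bash

python3 -m jog '[{"ax":0,"ay":0,"az":0,"dx":0,"dy":0.3,"dz":2,"jaw":0.4},{"ax":0,"ay":0,"az":0,"dx":0,"dy":0.5,"dz":3,"jaw":0.4},{"ax":0,"ay":0,"az":0,"dx":0,"dy":0.5,"dz":3,"jaw":0.4}]'
python3 -m jog '[{"ax":0,"ay":0,"az":0,"dx":0,"dy":0.2,"dz":1,"jaw":0.6},{"ax":0,"ay":0,"az":0,"dx":0,"dy":0.2,"dz":1,"jaw":0.75},{"ax":0,"ay":0,"az":0,"dx":0,"dy":0.2,"dz":1,"jaw":0.9},{"ax":0,"ay":0,"az":0,"dx":0,"dy":0.2,"dz":1,"jaw":1},{"ax":0,"ay":0,"az":0,"dx":0,"dy":0.2,"dz":1,"jaw":1},{"ax":0,"ay":0,"az":0,"dx":0,"dy":0.2,"dz":1,"jaw":1}]'
python3 -c "
from h import *
cv2.imwrite('pics/s23.png',cv2.resize(capture('side')[100:220,240:420,::-1],(780,520)))
cv2.imwrite('pics/w23.png',capture('wrist')[:,:,::-1])
"
```

```text
t: 21.78
ee_pos: [0.4546, -0.0296, 0.0855]
ee_rot: [-2.899, -0.646, 0.055]
force: [0.5, -0.5, -1.6]
width: 0.707
t: 22.28
ee_pos: [0.4547, -0.0297, 0.0846]
ee_rot: [-2.899, -0.646, 0.055]
force: [0.4, -0.4, -0.4]
width: 0.987
```

View pics/s23.png

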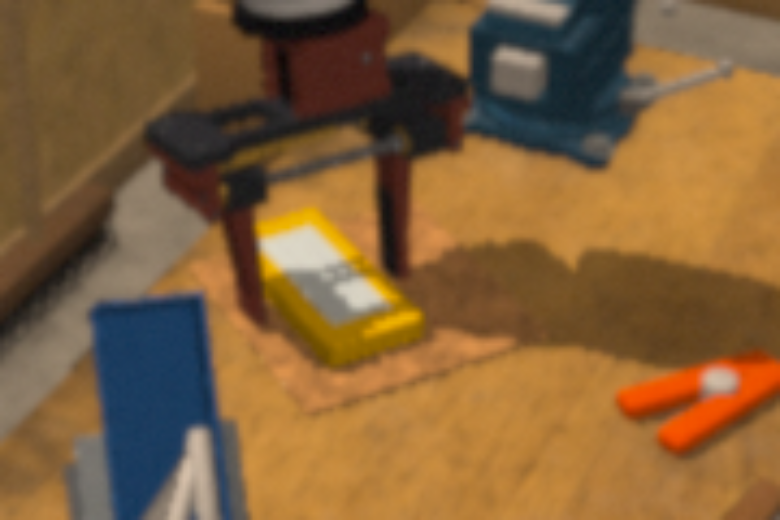

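View pics/w23.png

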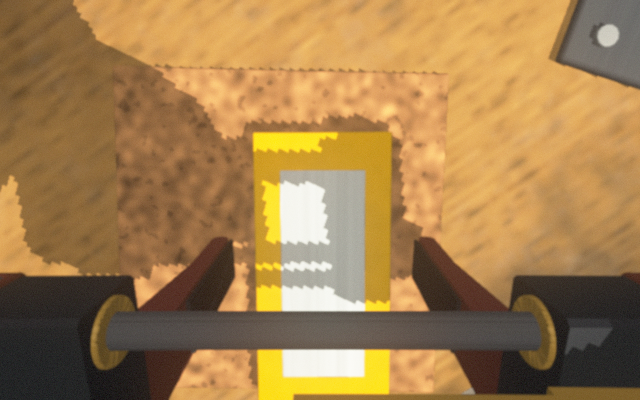

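Lid is free and flat on the mat. Retreat straight up and check.

```bash

python3 -m jog '[{"ax":0,"ay":0,"az":0,"dx":0,"dy":-1,"dz":-8,"jaw":1},{"ax":0,"ay":0,"az":0,"dx":0,"dy":-5,"dz":-30,"jaw":1},{"ax":0,"ay":0,"az":0,"dx":0,"dy":-11,"dz":-65,"jaw":1},{"ax":0,"ay":0,"az":0,"dx":0,"dy":-18,"dz":-100,"jaw":1},{"ax":0,"ay":0,"az":0,"dx":0,"dy":-24,"dz":-135,"jaw":1},{"ax":0,"ay":0,"az":0,"dx":0,"dy":-30,"dz":-170,"jaw":1},{"ax":0,"ay":0,"az":0,"dx":0,"dy":-30,"dz":-170,"jaw":1},{"ax":0,"ay":0,"az":0,"dx":0,"dy":-30,"dz":-170,"jaw":1}]'
python3 - <<'E'
from h import *
cv2.imwrite('pics/s24.png',cv2.resize(capture('side')[100:300,220:420,::-1],(600,600)))
cv2.imwrite('pics/t24.png',capture('top')[:,:,::-1])
im=cv2.imread('pics/t24.png')
cv2.imwrite('pics/t24z.png',cv2.resize(im[70:220,220:420],(800,600),interpolation=cv2.INTER_CUBIC))
# project expected box rim & floor corners
P=[slope(s,y,h) for h in (42,) for s in (0,120) for y in (-26,26)]
print('top zoom',(proj('top',rest2w(Q,P))-[220,70])*4); print('side zoom',(proj('side',rest2w(Q,P))-[220,100])*3)
E
```

```text
t: 23.05
ee_pos: [0.4554, -0.0299, 0.2594]
ee_rot: [-2.899, -0.647, 0.048]
force: [-0.0, 0.5, -0.6]
width: 0.997
top zoom [[242.1289 272.5645]
 [252.1367 382.5771]
 [411.8154 193.2042]
 [424.9109 313.7025]]
side zoom [[141.3093 393.0963]
 [220.4155 382.8795]
 [119.3403 209.6462]
 [198.7958 201.0944]]
```

View pics/s24.png

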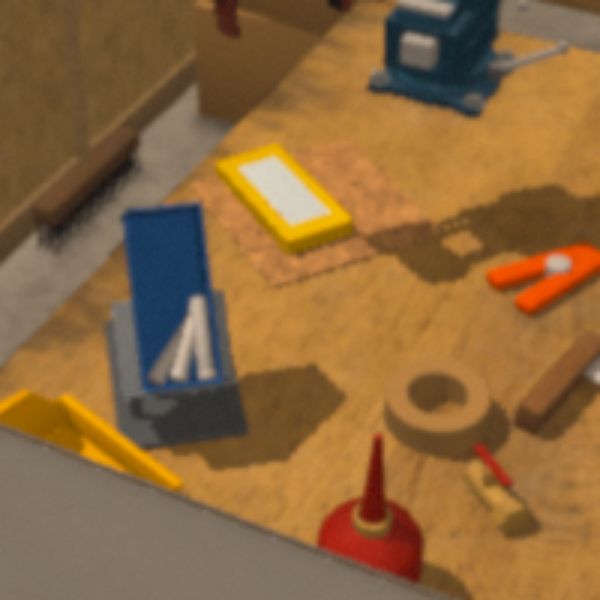

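View pics/t24z.png

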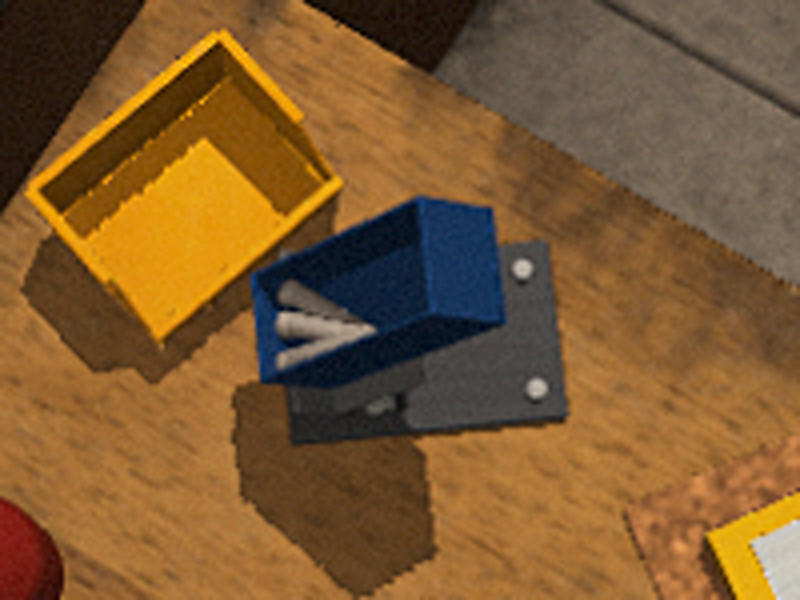

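View pics/t24.png

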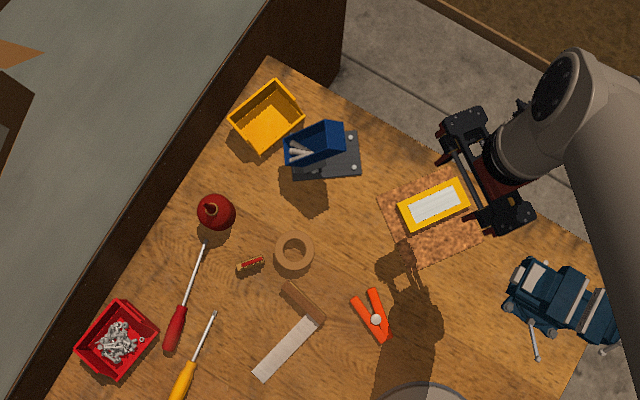

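```bash
python3 -c "
from cell import manip
print(manip.finish_job())"
```

```text
the job is handed in; nothing more can be done
None
```

The box is now right way up on its rest with all three pins in it, and the lid lies flat on the cork mat. I handed the job in at about 23 s. The hand-in call gave no verdict.

**What I did:** I pinched lid and box together, lifted them, and turned them half a turn about the slope direction. The first try turned the wrong way and met the last joint's limit. I went back and turned the other way, and the box stayed shut throughout. I lowered the box until I felt the ledge (about 14 N), let go, and pulled out along the slope. Then I gripped the lid across its skirt, lifted it straight off and released it about 1 cm above the mat.

**Last checks (side and top pictures):**
- **Box:** it lies mouth up on the slope against the ledge. Its rim corners are about 2 pixels (3–4 mm) from the predicted place; the first fit was off by about the same amount, so I take it as calibration error.
- **Pins:** all three are visible inside the box.
- **Lid:** it is flat and free on the mat, about 25 mm from the mat's centre.
- **Oil can and tap:** both look unmoved by eye; I did not measure them.
- **Robot:** the gripper was open and clear, with the TCP about 0.26 m up.

One check disagreed on the way: my first reading of a wrist picture shifted the first grasp about 6 mm sideways. The side view showed the error, and I corrected it before closing the fingers.

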